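Tip out a welding filter plate and snap it into its holder

ROBOT

A 6-joint arm with a two-finger parallel gripper is mounted at the origin on the work surface. World frame = base frame: x ahead of the robot, y to its left, z up, the work surface at z = 0. Lengths are in mm, angles in rad, forces in N, time in s.
With the tool pointing down it reaches from about 400 to 925 mm from the base axis. Payload 12.5 kg.
Tool frame: the origin (TCP) lies on the centre line of the jaws, within the pads' length; the fingertips stand 19 mm ahead of it and the grasp point (between the pads) is the TCP; y points along the fingers, x is the direction in which the jaws open and shut, and the axes are right-handed (so a half turn about y gives the same grasp; the last joint's range is limited). The gripper opens to 95 mm and grips with 3 to 60 N. Pads are 20 mm wide; open, the fingers measure 119 mm over their backs; the gripper's body (75 mm by 180 mm) begins 59 mm behind the grasp point.
Start: joints at [-0.106, 0.491, 1.559, -0, 1.092, -0.106], TCP at [625.016, 0.021, 233.661] pointing down, gripper open.
Joint ranges: [-3.1, 3.1], [-0.84, 2.19], [0.05, 2.79], [-1.13, 4.28], [0.06, 2.93], [-2.69, 2.69]. Speed limits (rad/s): [2.22, 2.22, 2.79, 3.14, 3.14, 3.14].

INTERFACE

Orientations are given as [roll, pitch, yaw] about the fixed x, y, z axes, in that order (R = Rz(yaw) Ry(pitch) Rx(roll)).
In Python, from cell import env gives the robot as it stands. The module is installed in compiled form; this text tells all that it offers.
- The arm moves only by the tool move_arm, never from a script. Its argument "rows" is a list of rows, each an object of numbers: "tx", "ty", "tz": the shift along the tool's x, y, z in cm; "rx", "ry", "rz": the turn, a rotation vector about the tool's x, y, z in rad; "grip": the opening in per cent of the stroke, from 0 (shut) to 100 (fully open). In form: [{"tx": .., "ty": .., "tz": .., "rx": .., "ry": .., "rz": .., "grip": ..}, ...]. A call has 1 to 10 rows; each row shifts and turns the commanded pose from where the row before left it, along the tool's axes as they then stand; what a row does not reach is not made up. A row lasts 1/12 s, in which the tool goes at most 41.7 mm and 7.16 degrees, less where a joint would pass 70% of its speed; a pose out of reach is approached as far as the arm can. A call is refused whole if a number of a shift passes 4.17 or a number of a turn 0.125, either way. A call with a gripper value outside its range is refused whole. The fingers move at their own pace and stop on an object; the grip force is fixed at half the most. Time passes only in rows, so rows that do not move let the fingers close. It gives the time, the measured TCP pose, the force and the opening at its end, in the units of the state.
- env.state(): the state, without advancing time (a new reading comes with each control period).
- env.read_camera(name): name is "scene" or "side" or "wrist"; returns (picture, depth): 400x640x3 uint8, blue, green, red; 400x640 float32, mm along the optical axis (not along the pixel's ray), 0 where there is no reading.
- env.calibration(name): a dict with "vertical_fov" (degrees; the focal length in pixels is half the picture's height over the tangent of half this angle, whatever the lens; pixels are square), "cx", "cy" (the principal point, pixels), "eye" and "rotation" of the camera in the world. Camera axes: x right, y up, looking along -z (the intrinsics and any distortion apply to the point x, -y, -z); pixel columns grow to the right and rows downward; lengths in mm; the calibration is good to about 2 mm. The wrist camera is an equidistant fisheye: a pixel r from the principal point sees the ray r / f radians off the axis. A picture is of the moment at which its call begins: read the wrist's pose just before it. calibration takes no time and is no camera call; for the wrist camera it gives the pose at the moment of the call.
- env.job_done(): hands the job in, once; it reports no verdict.
The state is a dict: "t": time; "joints": joint angles; "qvel": joint speeds; "tau": joint torques, N m; "eef_pos": TCP position; "tcp_rot": TCP orientation; "ft_force": force on the tool from outside, world axes, zero at the start; "moment": the same for the moment, N m; "opening": opening from 0.0 (shut) to 1.0 (fully open).
Only numpy, scipy, OpenCV 4.12 (cv2) and the standard library are available. Lean on these libraries where they do the work, as an engineer would, in place of code of your own. Each camera call takes 0.05 s, during which the arm holds its last target.

TASK

Tip the blue-walled tray up by its red handle until the green filter plate slides out from under the guard bars, fully into the open corner over the finger cut-outs, then let the tray back down to its rest. Lay the plate flat in the pocket of the filter holder, and press the holder's sprung cover down until its detent clicks and keeps it shut. Leave the other things on the bench where they are.

Things in the scene. Friction and masses are not known exactly. Their poses are not given: they have to be found in the camera images.
- tray_base: Fixed grey base of the tipping tray, plate 150 x 236 x 6 mm; origin at the centre of its underside, z up. The tray above it shares its axes at rest: inside 110 mm along x, 200 mm along y, centred on the origin; walls 14 mm high, 4 mm thick; floor 4 mm thick, its top 40 mm above the bench. Pick-up corner at -x, -y; handle near the opposite corner.
- tray (a joint): Tip angle of the tray, rad: 0 at rest, at most 0.85, handle side raised. A positive turn about the axis (2, -1, 0) of the tray through point tray_hinge raises the handle. Tray about 0.5 kg; it falls back when let go. Tipping slides the plate to the pick-up corner; the angle needed varies with hidden friction, about 0.25 to 0.6.
- tray_hinge (a point): Point on the tray's level hinge axis, straight below the inside of the pick-up corner, 30 mm above the bench, 10 mm below the tray's floor top. Axes as the tray's.
- tray_handle (a point): Centre of the tray's red round handle bar: 12 mm thick, 68 mm long, level, parallel to the hinge axis, along (2, -1, 0) of the tray; 108 mm above the bench at rest, on two 8 mm posts at its ends, over 40 mm free below it. Rides with the tray, axes as the tray's.
- tray_seat (a point): On the tray floor: where the plate's underside centre lies once the plate is fully in the pick-up corner, long side against the -y wall, short side against the -x wall (42 mm from the -x wall, 28 mm from the -y wall). Rides with the tray, axes as the tray's.
- tray_cutout (a point): Middle of the two finger cut-outs through the tray floor, at floor top height (same point as tray_seat). Both are 36 mm wide along x, 18 mm to either side of it. One starts 18 mm to -y of it and runs out through the wall, the other spans 18 to 70 mm to +y of it. 30 mm free below the floor there.
- tray_guard (a point): Middle of the five guard bars, 5.6 mm thick, 23.5 mm apart, running along x across the tray, 17 mm above its floor. They cover the tray beyond 100 mm from its -y wall: the plate slides freely under them, but no finger fits between them. Rides with the tray, axes as the tray's.
- filter: Loose dark green filter plate with an orange rim, 84 mm along its x, 56 mm along its y, 6 mm thick, about 80 g; origin at the centre of its underside. It starts in the tray under the guard bars, long side roughly along the tray's x. Alike both ways round and both sides up.
- holder: Fixed grey filter holder on a 150 x 120 x 4 mm steel plate; origin at the centre of its underside, z up. Cover hinge at its +x end, detent at its -x end. The plate lies in its pocket with its 84 mm along the holder's x, its 56 mm along the holder's y.
- pocket (a point): Centre of the pocket floor, 24 mm above the bench, where the seated plate's underside centre lies. Yellow lugs and stops 5 mm high leave a 90 x 62 mm opening. For fingers: within 22 mm of it along x and more than 20 mm to either side along y there is nothing for 20 mm below the pocket floor. Axes as the holder's.
- cover (a joint): Angle of the black cover with a clear window, rad: 0 shut and level, grows as the free end swings up; starts 1.62 to 1.8, just past upright, leaning away from the pocket. A weak spring (about 1 N at the free edge) swings it open unless latched. The detent takes about 6 to 10 N near the free edge over the last 12 mm; it then holds under 0.02.
- cover_hinge (a point): On the cover's hinge axis (along the holder's y), on the holder's centre line, 64 mm to +x of the pocket centre, 32.5 mm above the bench, level with the cover's underside. The cover is 122 mm from hinge to free edge, 72 mm wide, 6 mm thick; shut, its underside is 8.5 mm above the pocket floor.
- cover_press (a point): Centre of the yellow strip on the cover's outer face, 107 mm from the hinge along the cover: where to press. The outer face is on top when shut and faces away from the pocket when open. Moves with the cover.
- hammer: Bystander: hammer 280 mm long lying at the far side; leave alone.
- wire_brush: Bystander: brush 220 mm long lying at the far side; leave alone.
- spanner: Bystander: spanner 180 mm long lying near the robot; leave alone.
- spray: Bystander: green spray can, 56 mm across, 150 mm high, standing; leave alone.
- flat_bar: Bystander: blue flat bar 240 x 35 x 8 mm lying at the left; leave alone.
- magnet_square: Bystander: red welding magnet square, about 100 x 105 x 16 mm; leave alone.
- angle_iron: Bystander: piece of steel angle 120 x 40 mm, 40 mm high; leave alone.
Not all that is in view belongs to the job. There is more than one size of the filter; the one meant has the size given above.

How it is judged (in metres and radians):
On the way, in this order (a step that is already met when the one before it is completed fails the run):
1. the tray is tipped (more than 0.12 rad) and the plate lies within 6 mm of its place in the pick-up corner (value of joint tray above 0.12 rad and x of filter in the frame of tray_seat between -0.006 and 0.006 m and y of filter in the frame of tray_seat between -0.006 and 0.006 m and z of filter in the frame of tray_seat between -0.004 and 0.004 m), for 0.1 s.
2. the plate lies flat in the holder's pocket, released, with the cover still open and the tray back down on its rest (under 0.06 rad) (x of filter in the frame of pocket between -0.006 and 0.006 m and y of filter in the frame of pocket between -0.006 and 0.006 m and z of filter in the frame of pocket between -0.003 and 0.003 m and angle between the x axis of filter and the x axis of holder, either way round below 0.12 rad and contact force between the fingers and filter below 0.1 N and value of joint cover above 0.8 rad and value of joint tray below 0.06 rad), for 0.2 s.
3. the cover is shut past its detent (value of joint cover below 0.03 rad), for 0.2 s.
At the end, for the whole second after the job is handed in: The plate lies flat in the pocket (underside centre within 6 mm in x and y and 3 mm in z of the pocket centre, long side along the holder's x within 0.12 rad), released; the detent holds the cover shut (under 0.03 rad, at rest); the tray is down (under 0.06 rad) (x of filter in the frame of pocket between -0.006 and 0.006 m and y of filter in the frame of pocket between -0.006 and 0.006 m and z of filter in the frame of pocket between -0.003 and 0.003 m and angle between the x axis of filter and the x axis of holder, either way round below 0.12 rad and contact force between the fingers and filter below 0.1 N and value of joint cover below 0.03 rad and velocity of joint cover between -0.05 and 0.05 rad/s and value of joint tray below 0.06 rad and linear speed of filter below 0.01 m/s); the robot touches nothing.
It fails at once if a bystander is moved more than 25 mm (distance of any of hammer, wire_brush, spanner, spray, flat_bar, magnet_square, angle_iron from where it was at the start of the episode above 0.025 m).
It fails at once if the plate is dropped on the bench (height (world z) of filter below 0.01 m).
It also fails if it takes over 64 s, if anything falls off the work surface, if the arm or the gripper's body presses on something with over 40 N, if the wrist force passes 120 N, or if a joint passes its speed limit or range.

## Working session

There is one attempt and no reset: what is moved stays moved. The work goes in short steps, Python scripts to look and compute and a tool call to move; the robot and the scene stay as the last step left them, time stands still between calls to the robot, and variables do not carry over. Pictures are saved under pics/ and viewed, and the job is handed in when it is done.

Besides the shell and the picture viewer there is one more tool, called as name(argument=value, ...) on one line, values as JSON. move_arm: Moves the arm, as the interface text tells. Its arguments: {"type":"object","properties":{"rows":{"type":"array"}},"required":["rows"]}

```bash
mkdir -p pics; ls; cat > h.py <<'E'
import numpy as np, cv2
from scipy.spatial.transform import Rotation as R
from cell import env
def grab(name,fn=None):
    c=env.calibration(name); im,d=env.read_camera(name)
    if fn: cv2.imwrite('pics/%s.png'%fn,im); np.savez('pics/%s.npz'%fn,im=im,d=d,eye=np.array(c['eye']),rot=np.array(c['rotation']),fov=c['vertical_fov'],cx=c['cx'],cy=c['cy'],name=name)
    return im,d,c
def load(fn):
    return np.load('pics/%s.npz'%fn)
def pt(z,u,v,depth=None,h=None):
    """pixel -> world via depth or plane height h"""
    f=200/np.tan(np.radians(float(z['fov']))/2)
    dx,dy=(u-float(z['cx'])),(v-float(z['cy']))
    if str(z['name'])=='wrist':
        r=np.hypot(dx,dy); th=r/f; s=np.tan(th)/max(r,1e-9)
        ray=np.array([dx*s,-dy*s,-1.])
    else: ray=np.array([dx/f,-dy/f,-1.])
    w=z['rot']@ray
    if h is not None: k=(h-z['eye'][2])/w[2]
    else:
        k=depth if depth is not None else np.median(z['d'][int(v)-1:int(v)+2,int(u)-1:int(u)+2])
    return z['eye']+w*k
E
python3 - <<'E'
from h import *
for n in ['scene','side','wrist']:
    im,d,c=grab(n,n+'0'); print(n,c, im.shape,(d==0).mean())
print(env.state())
E
```

```text
pics
scene {'vertical_fov': 56.85341571999533, 'cx': 317.4200673482345, 'cy': 196.1431879529766, 'eye': array([1253.6806865 ,   87.89000123,  970.19575034]), 'rotation': array([6.80079631e-01, 1.28158826e-03, 1.64980338e+00])} (400, 640, 3) 0.0036953125
side {'vertical_fov': 50.2386082007247, 'cx': 315.87227142158224, 'cy': 196.7538925668186, 'eye': array([ 427.59793762, -857.41122081, 1002.07521175]), 'rotation': array([ 0.75613603,  0.01052036, -0.13102577])} (400, 640, 3) 0.00398046875
wrist {'vertical_fov': 65.70646984690485, 'cx': 312.4839076234165, 'cy': 195.08653679497323, 'eye': array([624.1621287 ,  68.74706471, 383.12404803]), 'rotation': array([-0.24722551,  0.00124335, -0.00145688])} (400, 640, 3) 0.05030078125
{'t': 0.15, 'joints': array([-1.05590345e-01,  4.91408863e-01,  1.55928479e+00,  3.05008479e-05,
        1.09168116e+00, -1.05609946e-01]), 'qvel': array([ 0.00095825, -0.00095525, -0.00255505, -0.00083229, -0.00148688,
        0.00123391]), 'tau': array([ 3.16444048e-04, -6.12899423e+01, -2.58276522e+01,  6.91918633e-02,
        4.73701756e-02, -5.07232733e-05]), 'eef_pos': array([6.24855789e+02, 5.09241794e-02, 2.33212074e+02]), 'tcp_rot': array([-1.57068697e+00,  7.74949105e-04,  5.57192776e-06]), 'ft_force': array([-0.5171586 ,  0.46822473,  0.06485214]), 'moment': array([-0.02716142, -0.00427874,  0.00253396]), 'opening': 1.002895601645455}
```

```bash
sed -i "s/w=z\['rot'\]@ray/w=R.from_euler('xyz',z['rot']).as_matrix()@ray/" h.py; ls pics
```

```text
scene0.npz
scene0.png
side0.npz
side0.png
wrist0.npz
wrist0.png
```

View pics/scene0.png

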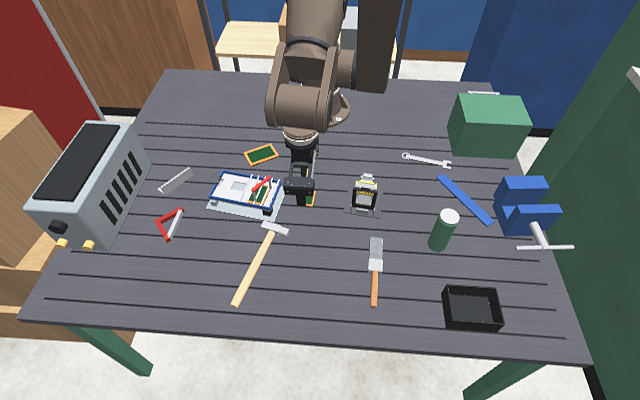

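View pics/side0.png

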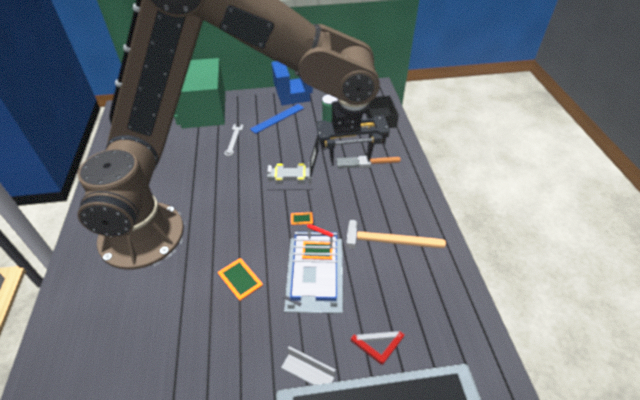

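View pics/wrist0.png

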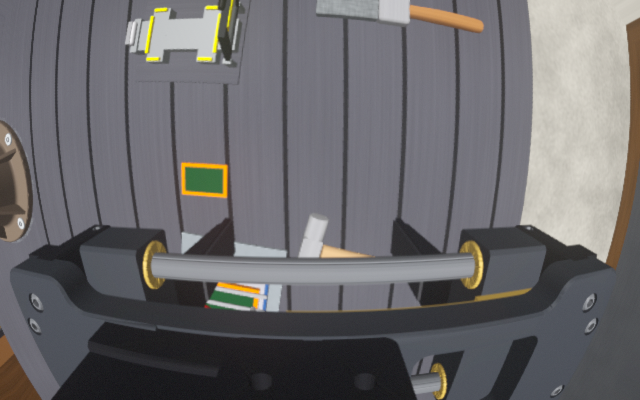

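```bash
python3 - <<'E'
from h import *
z=load('side0'); im=z['im']
cv2.imwrite('pics/c1.png',cv2.resize(im[205:325,210:370],None,fx=5,fy=5,interpolation=cv2.INTER_CUBIC))
cv2.imwrite('pics/c2.png',cv2.resize(im[150:200,250:330],None,fx=8,fy=8,interpolation=cv2.INTER_CUBIC))
z=load('scene0'); im=z['im']
cv2.imwrite('pics/c3.png',cv2.resize(im[140:230,200:390],None,fx=4,fy=4,interpolation=cv2.INTER_CUBIC))
z=load('wrist0'); im=z['im']
cv2.imwrite('pics/c4.png',cv2.resize(im[0:90,110:260],None,fx=5,fy=5,interpolation=cv2.INTER_CUBIC))
E
```

```text
(no output)
```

View pics/c1.png

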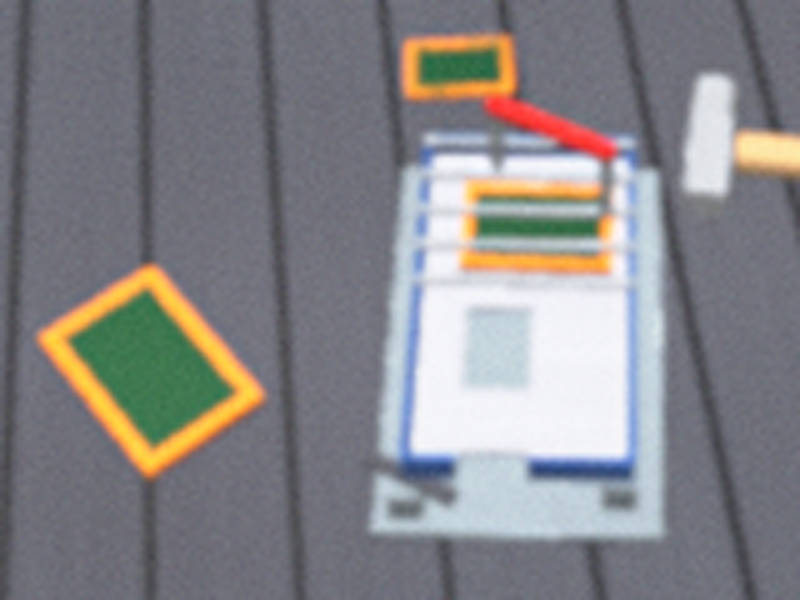

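View pics/c2.png

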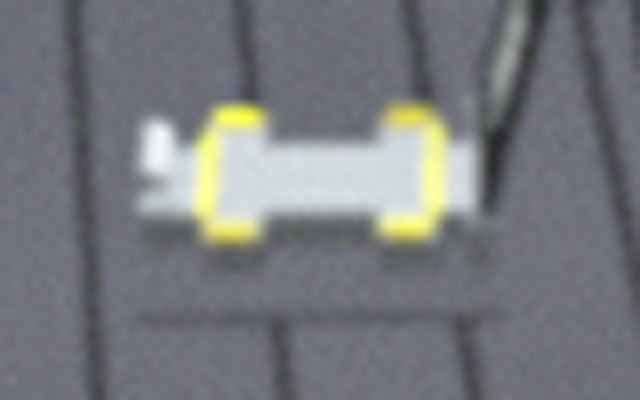

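View pics/c3.png

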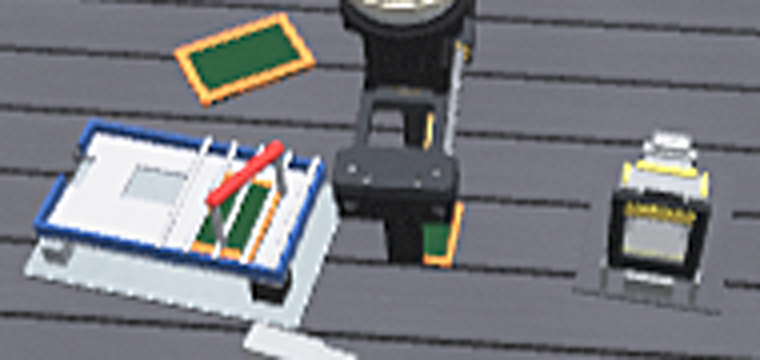

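View pics/c4.png

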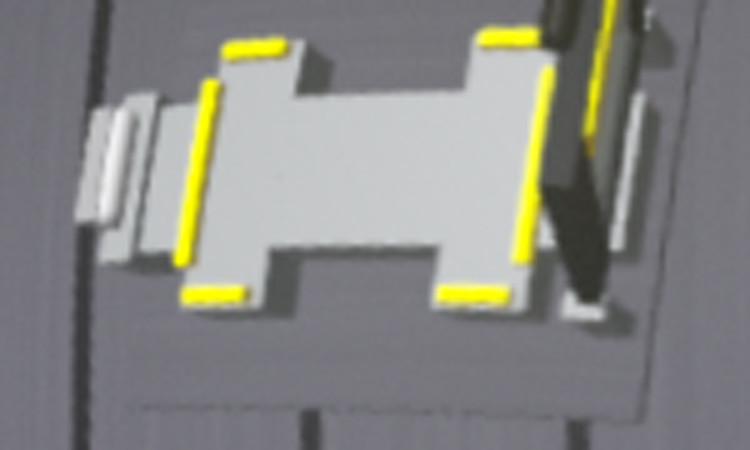

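```bash
python3 - <<'E'
from h import *
np.set_printoptions(precision=1,suppress=True)
z=load('side0')
for a,b,h in [(370,535,6),(663,537,6),(655,170,6),(408,165,6),(404,472,54),(633,474,54),(490,103,110),(613,150,110),(463,265,46),(608,270,46),(455,460,40),(528,460,40)]:
    u,v=210+a/5-.4,205+b/5-.4; print((a,b),pt(z,u,v,h=h),pt(z,u,v))
print('holder side')
for a,b,h in [(205,180,29),(435,180,29),(240,115,29),(235,232,29),(410,115,29),(405,230,29)]:
    u,v=250+a/8-.4,150+b/8-.4; print((a,b),pt(z,u,v,h=h),pt(z,u,v))
z=load('wrist0')
print('holder wrist')
for a,b,h in [(210,80,29),(182,263,29),(255,48,29),(214,295,29),(547,70,29),(521,262,29),(508,37,29),(473,295,29),(645,420,4)]:
    u,v=110+a/5-.4,b/5-.4; print((a,b),pt(z,u,v,h=h),pt(z,u,v))
E
```

```text
(370, 535) [ 405.2 -314.     6. ] [ 405.1 -311.6    1.5]
(663, 537) [ 553.7 -335.6    6. ] [ 554.1 -333.8    2.7]
(655, 170) [ 589.8 -102.2    6. ] [590.7 -97.7   0.1]
(408, 165) [446.4 -78.4   6. ] [446.5 -74.6   1.1]
(404, 472) [ 425.9 -308.1   54. ] [ 425.8 -298.8   37.9]
(633, 474) [ 538.8 -324.8   54. ] [ 540.1 -318.4   42.5]
(490, 103) [ 492.2 -123.7  110. ] [ 492.2 -124.2  110.5]
(613, 150) [ 553.1 -164.8  110. ] [ 553.1 -164.5  109.5]
(463, 265) [ 469.  -182.1   46. ] [ 469.  -181.6   45.2]
(608, 270) [ 546.5 -196.2   46. ] [ 546.7 -194.7   43.8]
(455, 460) [ 452.1 -296.7   40. ] [ 452.2 -295.6   38.1]
(528, 460) [ 488.9 -301.8   40. ] [ 488.9 -301.8   40.1]
holder side
(205, 180) [418.4 184.4  29. ] [418.3 188.2  25.4]
(435, 180) [513.  170.9  29. ] [513.  171.2  28.7]
(240, 115) [435.7 222.3  29. ] [435.9 255.5  -0.9]
(235, 232) [428.5 151.7  29. ] [428.5 155.9  25. ]
(410, 115) [507.  212.1  29. ] [509.3 243.3   0.6]
(405, 230) [497.5 143.1  29. ] [497.5 143.8  28.3]
holder wrist
(210, 80) [421.  213.1  29. ] [406.9 223.1   4.3]
(182, 263) [415.6 164.   29. ] [414.5 164.5  27.2]
(255, 48) [433.8 219.6  29. ] [433.2 220.1  27.8]
(214, 295) [425.5 154.   29. ] [425.1 154.2  28.3]
(547, 70) [513.5 200.6  29. ] [512.9 201.2  27.3]
(521, 262) [508.5 152.   29. ] [508.2 152.2  28.1]
(508, 37) [503.2 210.8  29. ] [502.9 211.2  28.1]
(473, 295) [496.5 145.   29. ] [496.1 145.3  27.9]
(645, 420) [533.  114.4   4. ] [532.5 114.7   1.8]
```

```bash
cat >> h.py <<'E'
import json
def Rd(yaw,tilt=None):
    return R.from_euler('z',yaw)*R.from_euler('x',-np.pi/2)
def cur():
    s=env.state(); return np.array(s['eef_pos']),R.from_euler('xyz',s['tcp_rot']),s
def plan(way,grip,start=None):
    """way: list of (pos,Rot,n)"""
    p,r,_=cur() if start is None else (start[0],start[1],0)
    rows=[]
    for tp,tr,n in way:
        tp=np.array(tp,float)
        for i in range(n,0,-1):
            d=r.inv().apply((tp-p)/i)/10; w=(r.inv()*tr).as_rotvec()/i
            d=np.round(d,2); w=np.round(w,3)
            rows.append(dict(tx=d[0],ty=d[1],tz=d[2],rx=w[0],ry=w[1],rz=w[2],grip=grip))
            p=p+r.apply(d*10); r=r*R.from_rotvec(w)
    for i,x in enumerate(rows):
        print({k:float(v) for k,v in x.items() if v!=0 or k=='grip'}, '' if max(abs(x['tx']),abs(x['ty']),abs(x['tz']))<4.17 and max(abs(x['rx']),abs(x['ry']),abs(x['rz']))<.125 else 'TOO BIG')
    print('end',p,r.as_euler('xyz'))
E
python3 - <<'E'
from h import *
plan([((522.6,-144.3,185),Rd(.962),9)],100)
E
```

```text
{'tx': -1.14, 'ty': 0.54, 'tz': -1.6, 'ry': -0.107, 'grip': 100.0} 
{'tx': -1.3, 'ty': 0.54, 'tz': -1.47, 'ry': -0.107, 'grip': 100.0} 
{'tx': -1.45, 'ty': 0.54, 'tz': -1.33, 'ry': -0.107, 'grip': 100.0} 
{'tx': -1.58, 'ty': 0.53, 'tz': -1.16, 'ry': -0.107, 'grip': 100.0} 
{'tx': -1.7, 'ty': 0.54, 'tz': -0.99, 'ry': -0.107, 'grip': 100.0} 
{'tx': -1.8, 'ty': 0.53, 'tz': -0.8, 'ry': -0.107, 'grip': 100.0} 
{'tx': -1.87, 'ty': 0.54, 'tz': -0.61, 'ry': -0.107, 'grip': 100.0} 
{'tx': -1.92, 'ty': 0.53, 'tz': -0.4, 'ry': -0.106, 'grip': 100.0} 
{'tx': -1.96, 'ty': 0.54, 'tz': -0.2, 'rx': -0.001, 'ry': -0.107, 'grip': 100.0} 
end [ 522.60732249 -144.32735619  184.97550833] [-1.57109616e+00  4.06919157e-04  9.62005673e-01]
```

move_arm(rows=[{"tx": -1.14,"ty": 0.54,"tz": -1.6,"ry": -0.107,"grip": 100},{"tx": -1.3,"ty": 0.54,"tz": -1.47,"ry": -0.107,"grip": 100},{"tx": -1.45,"ty": 0.54,"tz": -1.33,"ry": -0.107,"grip": 100},{"tx": -1.58,"ty": 0.53,"tz": -1.16,"ry": -0.107,"grip": 100},{"tx": -1.7,"ty": 0.54,"tz": -0.99,"ry": -0.107,"grip": 100},{"tx": -1.8,"ty": 0.53,"tz": -0.8,"ry": -0.107,"grip": 100},{"tx": -1.87,"ty": 0.54,"tz": -0.61,"ry": -0.107,"grip": 100},{"tx": -1.92,"ty": 0.53,"tz": -0.4,"ry": -0.107,"grip": 100},{"tx": -1.96,"ty": 0.54,"tz": -0.2,"ry": -0.107,"grip": 100},{"grip": 100}])

```text
validation failed for argument at $.ro...
```

```bash
python3 - <<'E'
from h import *
np.set_printoptions(precision=3,suppress=True)
grab('wrist','w1');grab('side','s1');p,r,s=cur();print(p,s['tcp_rot'],s['t'],s['joints'],s['ft_force'])
im=load('s1')['im']
cv2.imwrite('pics/c5.png',cv2.resize(im[170:325,220:380],None,fx=4,fy=4,interpolation=cv2.INTER_CUBIC))
E
```

```text
[624.908   0.012 233.378] [-1.571  0.    -0.   ] 0.25 [-0.106  0.491  1.559 -0.     1.092 -0.106] [ 0.456  1.383 -0.536]
```

View pics/w1.png

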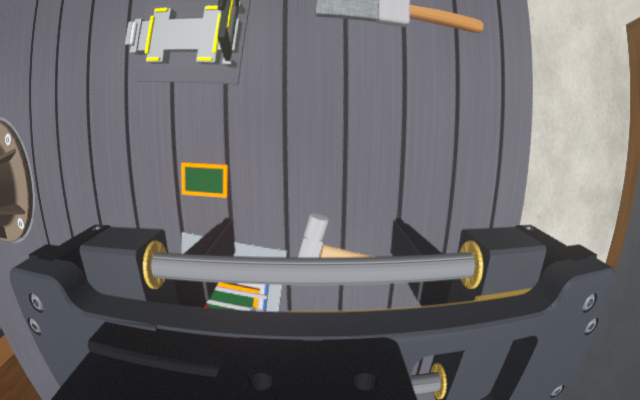

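View pics/c5.png

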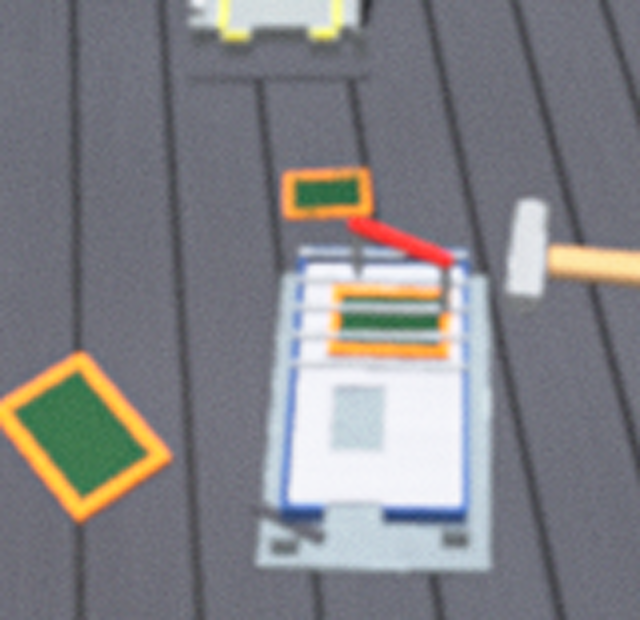

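The pictures are unchanged because the move was refused; I'll resend it with every field filled in.

move_arm(rows=[{"tx": -1.14,"ty": 0.54,"tz": -1.6,"rx": 0,"ry": -0.107,"rz": 0,"grip": 100},{"tx": -1.3,"ty": 0.54,"tz": -1.47,"rx": 0,"ry": -0.107,"rz": 0,"grip": 100},{"tx": -1.45,"ty": 0.54,"tz": -1.33,"rx": 0,"ry": -0.107,"rz": 0,"grip": 100},{"tx": -1.58,"ty": 0.53,"tz": -1.16,"rx": 0,"ry": -0.107,"rz": 0,"grip": 100},{"tx": -1.7,"ty": 0.54,"tz": -0.99,"rx": 0,"ry": -0.107,"rz": 0,"grip": 100},{"tx": -1.8,"ty": 0.53,"tz": -0.8,"rx": 0,"ry": -0.107,"rz": 0,"grip": 100},{"tx": -1.87,"ty": 0.54,"tz": -0.61,"rx": 0,"ry": -0.107,"rz": 0,"grip": 100},{"tx": -1.92,"ty": 0.53,"tz": -0.4,"rx": 0,"ry": -0.107,"rz": 0,"grip": 100},{"tx": -1.96,"ty": 0.54,"tz": -0.2,"rx": 0,"ry": -0.107,"rz": 0,"grip": 100},{"tx": 0,"ty": 0,"tz": 0,"rx": 0,"ry": 0,"rz": 0,"grip": 100}])

```text
t: 1.08
eef_pos: [521.0, -146.2, 184.5]
tcp_rot: [-1.569, 0.001, 0.968]
ft_force: [0.9, 0.0, 1.0]
opening: 0.997
```

```bash
python3 - <<'E'
from h import *
np.set_printoptions(precision=3,suppress=True)
grab('wrist','w2');grab('side','s2');p,r,s=cur();print(p,s['tcp_rot'],s['t'],s['joints'],s['ft_force'])
im=load('s2')['im']
cv2.imwrite('pics/c6.png',cv2.resize(im[170:325,220:380],None,fx=4,fy=4,interpolation=cv2.INTER_CUBIC))
E
```

```text
[ 522.784 -144.73   185.402] [-1.571 -0.     0.959] 1.1833 [-0.392  0.432  1.818  0.     0.893 -1.351] [-0.558  0.769  0.441]
```

View pics/w2.png

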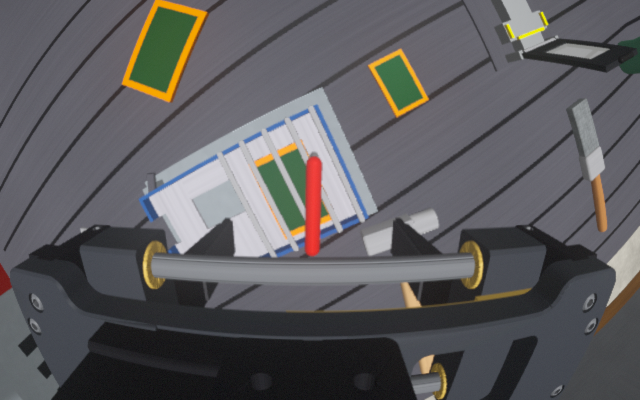

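View pics/c6.png

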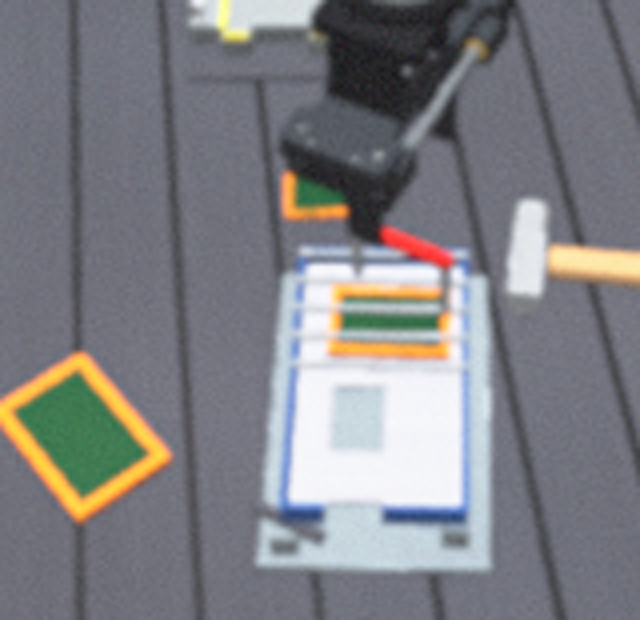

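```bash
python3 - <<'E'
from h import *
np.set_printoptions(precision=1,suppress=True)
z=load('w2')
for u,v,h in [(314,157,108),(312,252,108),(319,106,54),(144,202,54),(368,214,54),(322,90,6),(377,209,6)]: print((u,v),pt(z,u,v,h=h),pt(z,u,v))
print('holder');
plan([((522.6,-144.3,108),Rd(.962),5)],100)
E
```

```text
(314, 157) [ 487.6 -122.3  108. ] [ 487.4 -122.1  109.9]
(312, 252) [ 549.1 -166.6  108. ] [ 547.3 -165.2  113. ]
(319, 106) [457.5 -95.9  54. ] [456.3 -93.9   5.5]
(144, 202) [ 427.9 -296.7   54. ] [ 427.5 -298.4   51.4]
(368, 214) [ 567.4 -114.1   54. ] [ 585.7 -115.3    4.4]
(322, 90) [444.1 -81.7   6. ] [444.  -81.6   4.6]
(377, 209) [ 586.  -103.7    6. ] [ 586.9 -103.7    3.6]
holder
{'ty': 1.55, 'tz': 0.01, 'ry': -0.001, 'grip': 100.0} 
{'tx': 0.01, 'ty': 1.55, 'tz': 0.01, 'grip': 100.0} 
{'ty': 1.55, 'tz': 0.01, 'ry': -0.001, 'grip': 100.0} 
{'tx': 0.01, 'ty': 1.55, 'grip': 100.0} 
{'ty': 1.54, 'tz': 0.01, 'ry': -0.001, 'grip': 100.0} 
end [ 522.6 -144.3  108. ] [-1.6 -0.   1. ]
```

move_arm(rows=[{"tx": 0,"ty": 1.55,"tz": 0.05,"rx": 0,"ry": 0,"rz": 0,"grip": 100},{"tx": 0,"ty": 1.55,"tz": 0.05,"rx": 0,"ry": 0,"rz": 0,"grip": 100},{"tx": 0,"ty": 1.55,"tz": 0.05,"rx": 0,"ry": 0,"rz": 0,"grip": 100},{"tx": 0,"ty": 1.55,"tz": 0.05,"rx": 0,"ry": 0,"rz": 0,"grip": 100},{"tx": 0,"ty": 1.54,"tz": 0,"rx": 0,"ry": 0,"rz": 0,"grip": 60},{"tx": 0,"ty": 0,"tz": 0,"rx": 0,"ry": 0,"rz": 0,"grip": 20},{"tx": 0,"ty": 0,"tz": 0,"rx": 0,"ry": 0,"rz": 0,"grip": 0},{"tx": 0,"ty": 0,"tz": 0,"rx": 0,"ry": 0,"rz": 0,"grip": 0},{"tx": 0,"ty": 0,"tz": 0,"rx": 0,"ry": 0,"rz": 0,"grip": 0},{"tx": 0,"ty": 0,"tz": 0,"rx": 0,"ry": 0,"rz": 0,"grip": 0}])

```text
t: 2.02
eef_pos: [521.6, -143.2, 108.9]
tcp_rot: [-1.572, -0.0, 0.963]
ft_force: [0.3, 0.4, 0.1]
opening: 0.638
```

move_arm(rows=[{"tx": 0,"ty": 0,"tz": 0,"rx": 0,"ry": 0,"rz": 0,"grip": 0},{"tx": 0,"ty": 0,"tz": 0,"rx": 0,"ry": 0,"rz": 0,"grip": 0},{"tx": 0,"ty": 0,"tz": 0,"rx": 0,"ry": 0,"rz": 0,"grip": 0},{"tx": 0,"ty": 0,"tz": 0,"rx": 0,"ry": 0,"rz": 0,"grip": 0},{"tx": 0,"ty": 0,"tz": 0,"rx": 0,"ry": 0,"rz": 0,"grip": 0},{"tx": 0,"ty": 0,"tz": 0,"rx": 0,"ry": 0,"rz": 0,"grip": 0}])

```text
t: 2.52
eef_pos: [521.2, -143.3, 108.0]
tcp_rot: [-1.571, -0.0, 0.963]
ft_force: [0.9, 0.3, -0.1]
opening: 0.215
```

```bash
python3 - <<'E'
from h import *
np.set_printoptions(precision=3,suppress=True)
p,r,s=cur();print(p,s['t'],s['opening'],s['ft_force'],s['moment'])
E
```

```text
[ 521.19  -143.261  107.968] 2.5167 0.2151149516245151 [ 0.858  0.269 -0.076] [ 0.046 -0.068 -0.034]
```

move_arm(rows=[{"tx": 0,"ty": 0,"tz": 0,"rx": 0,"ry": 0,"rz": 0,"grip": 0},{"tx": 0,"ty": 0,"tz": 0,"rx": 0,"ry": 0,"rz": 0,"grip": 0},{"tx": 0,"ty": 0,"tz": 0,"rx": 0,"ry": 0,"rz": 0,"grip": 0},{"tx": 0,"ty": 0,"tz": 0,"rx": 0,"ry": 0,"rz": 0,"grip": 0}])

```text
t: 2.85
eef_pos: [519.9, -145.0, 107.9]
tcp_rot: [-1.57, 0.003, 0.963]
ft_force: [-10.6, -15.4, 1.6]
opening: 0.118
```

```bash
cat >> h.py <<'E'
YT=-0.148; T0=np.array([498.8,-207.5,0])
dh=R.from_euler('z',YT).apply(np.array([1,2,0])/5**.5)  # horizontal away from hinge
def handle(th,th0,p0):
    # p0 = tcp at angle th0
    f=lambda t:(195.7*np.cos(t+np.arctan2(78,179.5)),195.7*np.sin(t+np.arctan2(78,179.5)))
    a,b=f(th),f(th0); return np.array(p0)+dh*(a[0]-b[0])+np.array([0,0,a[1]-b[1]])
E
python3 - <<'E'
from h import *
np.set_printoptions(precision=3,suppress=True)
p,r,s=cur();print(p,s['t'],s['opening'],s['ft_force'],s['moment'],dh)
ths=[.04,.08,.12,.16,.2,.24,.28,.32,.36,.4]
plan([(handle(t,0,p),r,1) for t in ths],0)
E
```

```text
[ 519.891 -145.007  107.86 ] 2.85 0.11775370243480097 [-10.646 -15.421   1.569] [-2.817  1.718 -0.086] [0.574 0.819 0.   ]
{'tx': -0.33, 'ty': -0.71, 'grip': 0.0} 
{'tx': -0.35, 'ty': -0.7, 'grip': 0.0} 
{'tx': -0.39, 'ty': -0.68, 'tz': 0.01, 'grip': 0.0} 
{'tx': -0.41, 'ty': -0.67, 'grip': 0.0} 
{'tx': -0.44, 'ty': -0.64, 'grip': 0.0} 
{'tx': -0.46, 'ty': -0.64, 'grip': 0.0} 
{'tx': -0.49, 'ty': -0.61, 'tz': 0.01, 'grip': 0.0} 
{'tx': -0.51, 'ty': -0.59, 'grip': 0.0} 
{'tx': -0.54, 'ty': -0.57, 'grip': 0.0} 
{'tx': -0.55, 'ty': -0.55, 'tz': 0.01, 'grip': 0.0} 
end [ 494.295 -181.42   171.594] [-1.57   0.003  0.963]
```

move_arm(rows=[{"tx": -0.53,"ty": -0.71,"tz": 0,"rx": 0,"ry": 0,"rz": 0,"grip": 0},{"tx": -0.35,"ty": -0.7,"tz": 0,"rx": 0,"ry": 0,"rz": 0,"grip": 0},{"tx": -0.39,"ty": -0.68,"tz": 0,"rx": 0,"ry": 0,"rz": 0,"grip": 0},{"tx": -0.41,"ty": -0.67,"tz": 0,"rx": 0,"ry": 0,"rz": 0,"grip": 0},{"tx": -0.44,"ty": -0.65,"tz": 0,"rx": 0,"ry": 0,"rz": 0,"grip": 0},{"tx": 0,"ty": 0,"tz": 0,"rx": 0,"ry": 0,"rz": 0,"grip": 0}])

```text
t: 3.35
eef_pos: [508.5, -160.8, 143.2]
tcp_rot: [-1.571, -0.0, 0.963]
ft_force: [-1.5, 4.5, -2.6]
opening: 0.119
```

```bash
python3 - <<'E'
from h import *
np.set_printoptions(precision=3,suppress=True)
p,r,s=cur();print(p,s['tcp_rot'],s['t'],s['opening'],s['ft_force'],s['moment'],'pred',handle(.2,0,(519.9,-145,107.9)))
grab('side','s3'); im=load('s3')['im']
cv2.imwrite('pics/c7.png',cv2.resize(im[170:325,220:380],None,fx=4,fy=4,interpolation=cv2.INTER_CUBIC))
E
```

```text
[ 508.488 -160.836  143.188] [-1.571 -0.     0.963] 3.35 0.11854205274926768 [-1.544  4.528 -2.62 ] [ 1.072  0.108 -0.174] pred [ 508.948 -160.615  142.004]
```

View pics/c7.png

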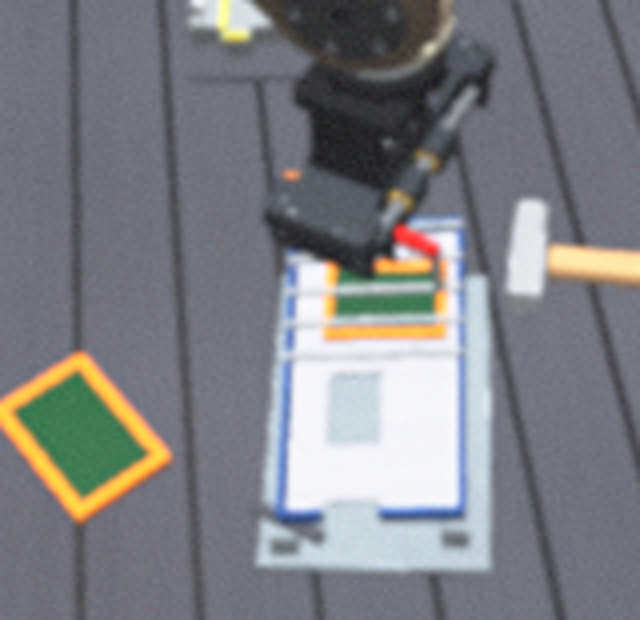

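The tray is up about 0.2 rad, and the plate at (385,300) in the crop still lies under the bars. I'll tip further.

```bash
python3 - <<'E'
from h import *
p,r,s=cur()
ths=[.24,.28,.32,.36,.4,.44,.48,.52]
plan([(handle(t,.2,p),r,1) for t in ths],0)
E
```

```text
{'tx': -0.46, 'ty': -0.63, 'grip': 0.0} 
{'tx': -0.49, 'ty': -0.62, 'grip': 0.0} 
{'tx': -0.51, 'ty': -0.59, 'grip': 0.0} 
{'tx': -0.53, 'ty': -0.57, 'tz': 0.01, 'grip': 0.0} 
{'tx': -0.56, 'ty': -0.55, 'grip': 0.0} 
{'tx': -0.57, 'ty': -0.53, 'grip': 0.0} 
{'tx': -0.6, 'ty': -0.51, 'grip': 0.0} 
{'tx': -0.62, 'ty': -0.48, 'grip': 0.0} 
end [ 483.79121705 -196.1214665   187.46210592] [-1.57072362e+00 -3.80800353e-04  9.62458742e-01]
```

move_arm(rows=[{"tx": -0.46,"ty": -0.63,"tz": 0,"rx": 0,"ry": 0,"rz": 0,"grip": 0},{"tx": -0.49,"ty": -0.62,"tz": 0,"rx": 0,"ry": 0,"rz": 0,"grip": 0},{"tx": -0.51,"ty": -0.59,"tz": 0,"rx": 0,"ry": 0,"rz": 0,"grip": 0},{"tx": -0.53,"ty": -0.57,"tz": 0,"rx": 0,"ry": 0,"rz": 0,"grip": 0},{"tx": -0.56,"ty": -0.55,"tz": 0,"rx": 0,"ry": 0,"rz": 0,"grip": 0},{"tx": 0,"ty": 0,"tz": 0,"rx": 0,"ry": 0,"rz": 0,"grip": 0}])

```text
t: 3.9
eef_pos: [494.2, -180.8, 172.7]
tcp_rot: [-1.57, -0.002, 0.962]
ft_force: [0.1, 12.9, 4.2]
opening: 0.121
```

```bash
python3 - <<'E'
from h import *
np.set_printoptions(precision=3,suppress=True)
p,r,s=cur();print(p,s['tcp_rot'],s['t'],s['opening'],s['ft_force'],s['moment'],'pred',handle(.4,0,(519.9,-145,107.9)))
grab('side','s4'); im=load('s4')['im']
cv2.imwrite('pics/c8.png',cv2.resize(im[170:325,220:380],None,fx=4,fy=4,interpolation=cv2.INTER_CUBIC))
E
```

```text
[ 494.179 -180.762  172.692] [-1.57  -0.002  0.962] 3.9 0.12131310909842676 [ 0.107 12.937  4.187] [ 2.453 -0.091 -0.083] pred [ 494.324 -181.466  171.639]
```

View pics/c8.png

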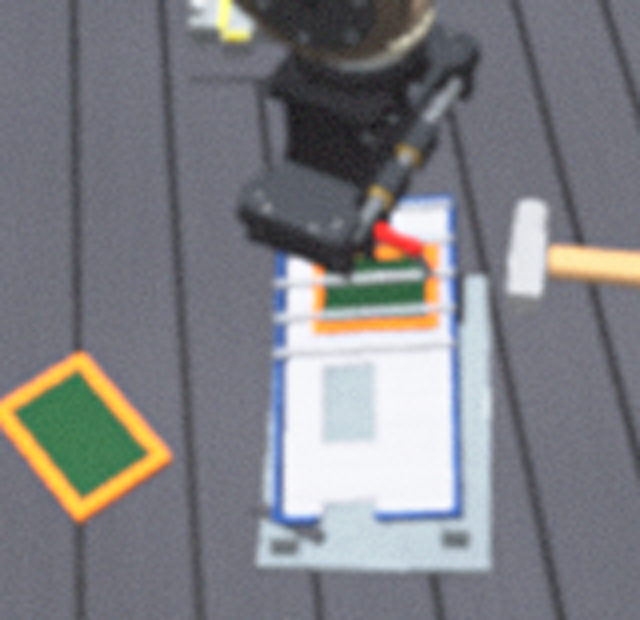

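The plate is still under the bars at 0.4 rad. Tipping further.

move_arm(rows=[{"tx": -0.57,"ty": -0.53,"tz": 0.0,"rx": 0,"ry": 0,"rz": 0,"grip": 0},{"tx": -0.6,"ty": -0.51,"tz": 0,"rx": 0,"ry": 0,"rz": 0,"grip": 0},{"tx": -0.62,"ty": -0.48,"tz": 0,"rx": 0,"ry": 0,"rz": 0,"grip": 0},{"tx": 0,"ty": 0,"tz": 0,"rx": 0,"ry": 0,"rz": 0,"grip": 0},{"tx": 0,"ty": 0,"tz": 0,"rx": 0,"ry": 0,"rz": 0,"grip": 0},{"tx": 0,"ty": 0,"tz": 0,"rx": 0,"ry": 0,"rz": 0,"grip": 0}])

```text
t: 4.45
eef_pos: [484.3, -194.5, 187.8]
tcp_rot: [-1.57, -0.002, 0.963]
ft_force: [-0.4, 16.0, 11.5]
opening: 0.121
```

```bash
python3 - <<'E'
from h import *
np.set_printoptions(precision=3,suppress=True)
p,r,s=cur();print(p,s['tcp_rot'],s['t'],s['opening'],s['ft_force'],s['moment'],'pred',handle(.52,0,(519.9,-145,107.9)))
grab('side','s5'); im=load('s5')['im']
cv2.imwrite('pics/c9.png',cv2.resize(im[170:325,220:380],None,fx=4,fy=4,interpolation=cv2.INTER_CUBIC))
ths=[.56,.60,.64,.68,.72]
plan([(handle(t,.52,p),r,1) for t in ths],0)
E
```

```text
[ 484.333 -194.515  187.76 ] [-1.57  -0.002  0.963] 4.45 0.12102882415233863 [-0.384 16.014 11.451] [ 3.054  0.043 -0.092] pred [ 484.024 -196.151  186.774]
{'tx': -0.64, 'ty': -0.46, 'grip': 0.0} 
{'tx': -0.66, 'ty': -0.43, 'grip': 0.0} 
{'tx': -0.67, 'ty': -0.41, 'tz': 0.01, 'grip': 0.0} 
{'tx': -0.68, 'ty': -0.37, 'grip': 0.0} 
{'tx': -0.7, 'ty': -0.35, 'grip': 0.0} 
end [ 465.126 -221.945  207.832] [-1.57  -0.002  0.963]
```

View pics/c9.png

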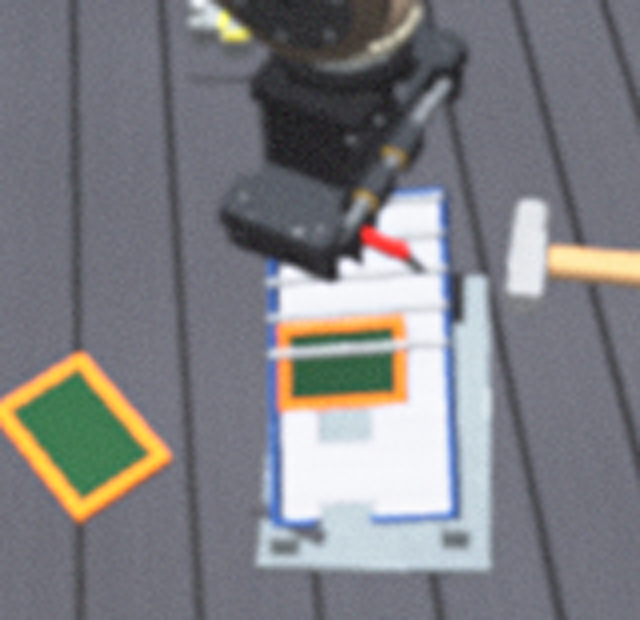

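The plate is sliding and has already reached the -x wall. I'll tip a little more and wait.

move_arm(rows=[{"tx": -0.6,"ty": -0.4,"tz": 0.0,"rx": 0,"ry": 0,"rz": 0,"grip": 0},{"tx": -0.62,"ty": -0.4,"tz": 0,"rx": 0,"ry": 0,"rz": 0,"grip": 0},{"tx": 0,"ty": 0,"tz": 0,"rx": 0,"ry": 0,"rz": 0,"grip": 0},{"tx": 0,"ty": 0,"tz": 0,"rx": 0,"ry": 0,"rz": 0,"grip": 0},{"tx": 0,"ty": 0,"tz": 0,"rx": 0,"ry": 0,"rz": 0,"grip": 0},{"tx": 0,"ty": 0,"tz": 0,"rx": 0,"ry": 0,"rz": 0,"grip": 0}])

```text
t: 5.0
eef_pos: [477.8, -204.8, 196.1]
tcp_rot: [-1.571, -0.002, 0.963]
ft_force: [0.4, 16.4, 13.3]
opening: 0.119
```

```bash
python3 - <<'E'
from h import *
np.set_printoptions(precision=3,suppress=True)
p,r,s=cur();print(p,s['tcp_rot'],s['t'],s['opening'],s['ft_force'],s['moment'],'pred',handle(.6,0,(519.9,-145,107.9)))
grab('side','s6'); im=load('s6')['im']
cv2.imwrite('pics/c10.png',cv2.resize(im[215:315,260:360],None,fx=6,fy=6,interpolation=cv2.INTER_CUBIC))
E
```

```text
[ 477.806 -204.834  196.103] [-1.571 -0.002  0.963] 5.0 0.11892728761111393 [ 0.434 16.391 13.292] [ 2.766 -0.171 -0.182] pred [ 476.611 -206.721  195.623]
```

View pics/c10.png

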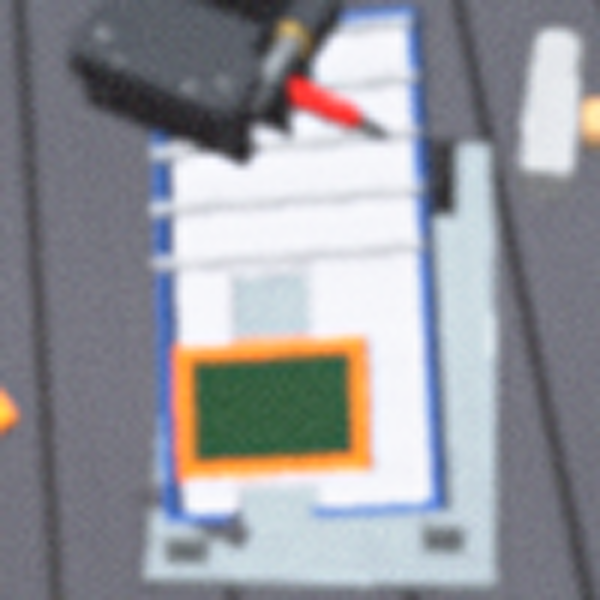

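It's still sliding and not yet at the -y wall. I'll wait, and look again.

move_arm(rows=[{"tx": -0.6,"ty": -0.35,"tz": 0.0,"rx": 0,"ry": 0,"rz": 0,"grip": 0},{"tx": 0,"ty": 0,"tz": 0,"rx": 0,"ry": 0,"rz": 0,"grip": 0},{"tx": 0,"ty": 0,"tz": 0,"rx": 0,"ry": 0,"rz": 0,"grip": 0},{"tx": 0,"ty": 0,"tz": 0,"rx": 0,"ry": 0,"rz": 0,"grip": 0},{"tx": 0,"ty": 0,"tz": 0,"rx": 0,"ry": 0,"rz": 0,"grip": 0},{"tx": 0,"ty": 0,"tz": 0,"rx": 0,"ry": 0,"rz": 0,"grip": 0}])

```text
t: 5.55
eef_pos: [474.5, -209.8, 199.7]
tcp_rot: [-1.572, -0.002, 0.963]
ft_force: [0.7, 15.6, 14.5]
opening: 0.115
```

```bash
python3 - <<'E'
from h import *
np.set_printoptions(precision=3,suppress=True)
p,r,s=cur();print(p,s['tcp_rot'],s['t'],s['opening'],s['ft_force'],s['moment'],'pred',handle(.64,0,(519.9,-145,107.9)))
grab('side','s7'); im=load('s7')['im']
cv2.imwrite('pics/c11.png',cv2.resize(im[215:315,260:360],None,fx=6,fy=6,interpolation=cv2.INTER_CUBIC))
E
```

```text
[ 474.519 -209.758  199.713] [-1.572 -0.002  0.963] 5.55 0.11519706300421119 [ 0.694 15.581 14.461] [ 2.757 -0.29  -0.135] pred [ 472.757 -212.215  199.653]
```

View pics/c11.png

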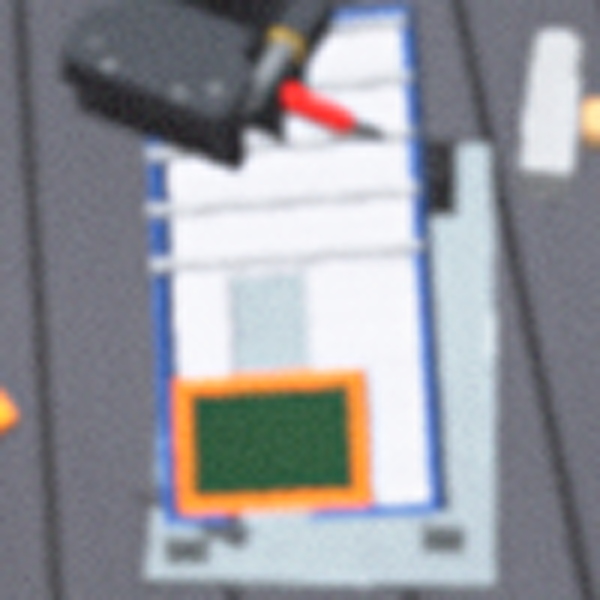

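The plate is in the corner: its left edge is on the -x wall (172,450) and its lower edge on the -y wall (270,510). I'll hold briefly, then lower the tray.

```bash
python3 - <<'E'
from h import *
p,r,s=cur()
print(handle(0,.615,p))
plan([(handle(t,.615,p),r,1) for t in [.57,.51,.45,.39,.33,.27,.21,.15,.09,.045]],0)
E
```

```text
[ 519.25646708 -145.99126496  110.46783031]
{'tx': 0.74, 'ty': 0.48, 'grip': 0.0} 
{'tx': 0.95, 'ty': 0.68, 'tz': -0.01, 'grip': 0.0} 
{'tx': 0.91, 'ty': 0.74, 'grip': 0.0} 
{'tx': 0.87, 'ty': 0.8, 'grip': 0.0} 
{'tx': 0.81, 'ty': 0.84, 'grip': 0.0} 
{'tx': 0.77, 'ty': 0.89, 'grip': 0.0} 
{'tx': 0.71, 'ty': 0.94, 'tz': -0.01, 'grip': 0.0} 
{'tx': 0.65, 'ty': 0.98, 'grip': 0.0} 
{'tx': 0.59, 'ty': 1.01, 'grip': 0.0} 
{'tx': 0.4, 'ty': 0.79, 'grip': 0.0} 
end [ 517.15179724 -149.01428188  118.41765792] [-1.57184003 -0.00248179  0.96281832]
```

move_arm(rows=[{"tx": 0,"ty": 0,"tz": 0,"rx": 0,"ry": 0,"rz": 0,"grip": 0},{"tx": 0.74,"ty": 0.48,"tz": 0,"rx": 0,"ry": 0,"rz": 0,"grip": 0},{"tx": 0.95,"ty": 0.68,"tz": 0,"rx": 0,"ry": 0,"rz": 0,"grip": 0},{"tx": 0.91,"ty": 0.74,"tz": 0,"rx": 0,"ry": 0,"rz": 0,"grip": 0},{"tx": 0.87,"ty": 0.8,"tz": 0,"rx": 0,"ry": 0,"rz": 0,"grip": 0},{"tx": 0.81,"ty": 0.84,"tz": 0,"rx": 0,"ry": 0,"rz": 0,"grip": 0},{"tx": 0.77,"ty": 0.89,"tz": 0,"rx": 0,"ry": 0,"rz": 0,"grip": 0},{"tx": 0.71,"ty": 0.94,"tz": 0,"rx": 0,"ry": 0,"rz": 0,"grip": 0},{"tx": 0.65,"ty": 0.98,"tz": 0,"rx": 0,"ry": 0,"rz": 0,"grip": 0},{"tx": 0.59,"ty": 1.01,"tz": 0,"rx": 0,"ry": 0,"rz": 0,"grip": 0}])

```text
t: 6.43
eef_pos: [515.5, -152.9, 125.2]
tcp_rot: [-1.574, -0.002, 0.963]
ft_force: [5.9, 6.8, 3.2]
opening: 0.114
```

```bash
python3 - <<'E'
from h import *
np.set_printoptions(precision=3,suppress=True)
p,r,s=cur();print(p,s['tcp_rot'],s['t'],s['opening'],s['ft_force'])
plan([((519.9,-145,108.5),r,2)],0)
E
```

```text
[ 515.497 -152.925  125.204] [-1.574 -0.002  0.963] 6.4333 0.11390473684879525 [5.871 6.84  3.213]
{'tx': 0.45, 'ty': 0.84, 'tz': 0.05, 'grip': 0.0} 
{'tx': 0.45, 'ty': 0.83, 'tz': 0.05, 'grip': 0.0} 
end [ 519.876 -144.973  108.516] [-1.574 -0.002  0.963]
```

move_arm(rows=[{"tx": 0.42,"ty": 0.8,"tz": 0,"rx": 0,"ry": 0,"rz": 0,"grip": 0},{"tx": 0.4,"ty": 0.75,"tz": 0,"rx": 0,"ry": 0,"rz": 0,"grip": 0},{"tx": 0,"ty": 0,"tz": 0,"rx": 0,"ry": 0,"rz": 0,"grip": 0},{"tx": 0,"ty": 0,"tz": 0,"rx": 0,"ry": 0,"rz": 0,"grip": 0}])

```text
t: 6.77
eef_pos: [520.0, -146.7, 109.3]
tcp_rot: [-1.573, -0.001, 0.964]
ft_force: [6.0, 6.3, 0.2]
opening: 0.119
```

```bash
python3 - <<'E'
from h import *
np.set_printoptions(precision=3,suppress=True)
p,r,s=cur();print(p,s['tcp_rot'],s['t'],s['opening'],s['ft_force'])
grab('side','s8'); im=load('s8')['im']
cv2.imwrite('pics/c12.png',cv2.resize(im[215:315,260:360],None,fx=6,fy=6,interpolation=cv2.INTER_CUBIC))
E
```

```text
[ 520.03  -146.659  109.334] [-1.573 -0.001  0.964] 6.7667 0.11930049933784498 [6.038 6.267 0.231]
```

View pics/c12.png

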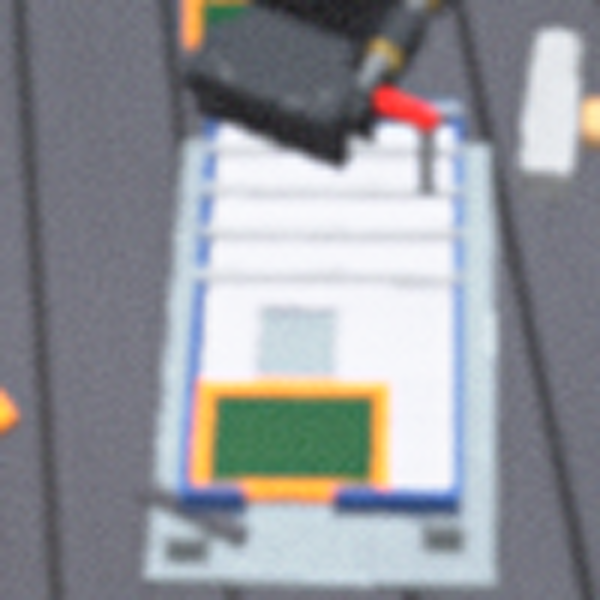

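The plate is in the corner at (290,440) and the tray is practically down. Releasing.

move_arm(rows=[{"tx": 0.1,"ty": 0.15,"tz": 0,"rx": 0,"ry": 0,"rz": 0,"grip": 0},{"tx": 0,"ty": 0,"tz": 0,"rx": 0,"ry": 0,"rz": 0,"grip": 50},{"tx": 0,"ty": 0,"tz": 0,"rx": 0,"ry": 0,"rz": 0,"grip": 100},{"tx": 0,"ty": 0,"tz": 0,"rx": 0,"ry": 0,"rz": 0,"grip": 100},{"tx": 0,"ty": 0,"tz": 0,"rx": 0,"ry": 0,"rz": 0,"grip": 100},{"tx": 0,"ty": 0,"tz": 0,"rx": 0,"ry": 0,"rz": 0,"grip": 100},{"tx": 0,"ty": 0,"tz": 0,"rx": 0,"ry": 0,"rz": 0,"grip": 100},{"tx": 0,"ty": -2,"tz": 0,"rx": 0,"ry": 0,"rz": 0,"grip": 100},{"tx": 0,"ty": -4,"tz": 0,"rx": 0,"ry": 0,"rz": 0,"grip": 100}])

```text
t: 7.57
eef_pos: [517.5, -145.7, 165.1]
tcp_rot: [-1.564, 0.002, 0.963]
ft_force: [0.9, -0.3, -0.5]
opening: 0.62
```

```bash
python3 - <<'E'
from h import *
np.set_printoptions(precision=3,suppress=True)
p,r,s=cur();print(p,s['tcp_rot'],s['t'],s['opening'],s['ft_force'])
plan([((475,-277,180),Rd(np.pi/2+YT),6)],100)
E
```

```text
[ 517.501 -145.696  165.085] [-1.564  0.002  0.963] 7.5667 0.6204109885125116 [ 0.938 -0.335 -0.495]
{'tx': -2.2, 'ty': -0.25, 'tz': -0.67, 'rx': -0.001, 'ry': -0.077, 'grip': 100.0} 
{'tx': -2.25, 'ty': -0.25, 'tz': -0.5, 'rx': -0.001, 'ry': -0.077, 'grip': 100.0} 
{'tx': -2.28, 'ty': -0.25, 'tz': -0.32, 'rx': -0.001, 'ry': -0.077, 'grip': 100.0} 
{'tx': -2.29, 'ty': -0.25, 'tz': -0.14, 'rx': -0.001, 'ry': -0.076, 'grip': 100.0} 
{'tx': -2.3, 'ty': -0.25, 'tz': 0.03, 'rx': -0.002, 'ry': -0.077, 'grip': 100.0} 
{'tx': -2.29, 'ty': -0.24, 'tz': 0.2, 'rx': -0.001, 'ry': -0.076, 'grip': 100.0} 
end [ 475.019 -276.999  179.958] [-1.571 -0.     1.423]
```

move_arm(rows=[{"tx": -2.2,"ty": -0.25,"tz": -0.67,"rx": 0,"ry": -0.077,"rz": 0,"grip": 100},{"tx": -2.25,"ty": -0.25,"tz": -0.5,"rx": 0,"ry": -0.077,"rz": 0,"grip": 100},{"tx": -2.28,"ty": -0.25,"tz": -0.32,"rx": 0,"ry": -0.077,"rz": 0,"grip": 100},{"tx": -2.29,"ty": -0.25,"tz": -0.14,"rx": 0,"ry": -0.077,"rz": 0,"grip": 100},{"tx": -2.3,"ty": -0.25,"tz": 0.03,"rx": 0,"ry": -0.077,"rz": 0,"grip": 100},{"tx": -2.29,"ty": -0.24,"tz": 0.2,"rx": 0,"ry": -0.076,"rz": 0,"grip": 100},{"tx": 0,"ty": 0,"tz": 0,"rx": 0,"ry": 0,"rz": 0,"grip": 100}])

```text
t: 8.15
eef_pos: [475.9, -280.7, 183.1]
tcp_rot: [-1.572, 0.001, 1.426]
ft_force: [-0.8, 0.0, 0.7]
opening: 0.996
```

```bash
python3 - <<'E'
from h import *
np.set_printoptions(precision=3,suppress=True)
grab('wrist','w3')
p,r,s=cur();print(p,s['tcp_rot'],s['t'],s['opening'],s['ft_force'])
grab('side','s9'); im=load('s9')['im']
cv2.imwrite('pics/c13.png',cv2.resize(im[215:315,260:360],None,fx=6,fy=6,interpolation=cv2.INTER_CUBIC))
E
```

```text
[ 476.114 -279.068  182.758] [-1.571  0.     1.422] 8.2 1.0002595299860713 [-1.208  0.35   0.035]
```

View pics/c13.png

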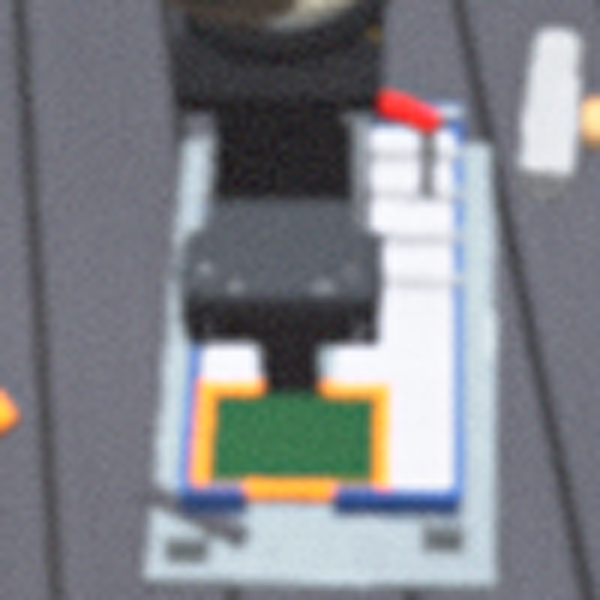

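View pics/w3.png

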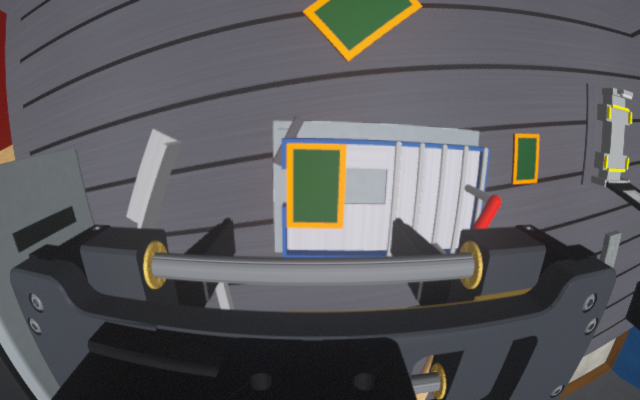

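```bash
python3 - <<'E'
from h import *
im=load('w3')['im']
cv2.imwrite('pics/c14.png',cv2.resize(im[110:270,260:420],None,fx=5,fy=5,interpolation=cv2.INTER_CUBIC))
E
```

```text
(no output)
```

View pics/c14.png

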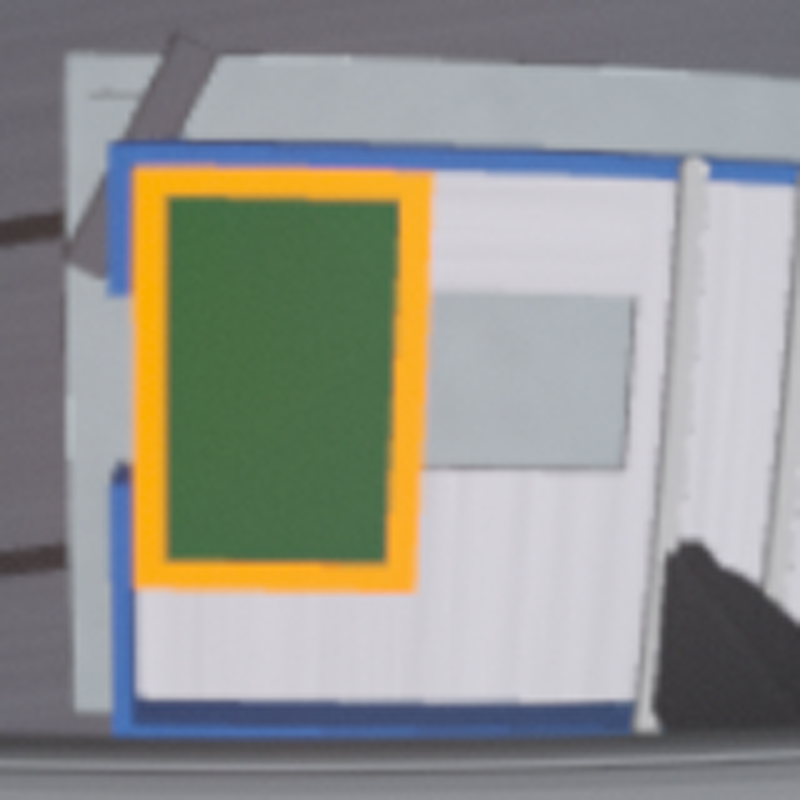

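```bash
python3 - <<'E'
from h import *
np.set_printoptions(precision=1,suppress=True)
z=load('w3'); P=[]
for a,b in [(133,165),(432,173),(416,593),(135,588)]:
    q=pt(z,260+a/5-.4,110+b/5-.4,h=46); P.append(q); print(q,pt(z,260+a/5-.4,110+b/5-.4))
P=np.array(P); print('c',P.mean(0),[np.linalg.norm(P[i]-P[(i+1)%4]) for i in range(4)])
d=P[2]-P[1]+P[3]-P[0]; print('yaw',np.arctan2(d[1],d[0]))
d=P[1]-P[0]+P[2]-P[3]; print('yaw+90',np.arctan2(d[1],d[0])-np.pi/2)
# cutouts at floor z 40: 
for a,b in [(432,293),(638,296),(626,467),(424,467)]:
    print('cut',pt(z,260+a/5-.4,110+b/5-.4,h=38))
z=load('s8'); Q=[]
for a,b,h in [(196,382,46),(388,385,46),(386,488,46),(195,485,46)]:
    q=pt(z,260+a/6-.4,215+b/6-.4,h=h); Q.append(q); print('side',q)
print(np.mean(Q,0))
p,r,s=cur(); print(p)
E
```

```text
[ 425.8 -298.1   46. ] [ 425.4 -297.4   53.4]
[ 435.3 -243.4   46. ] [ 435.4 -243.3   44.8]
[ 516.8 -256.5   46. ] [ 517.1 -256.5   45.2]
[ 507.7 -311.3   46. ] [ 506.4 -310.8   49.6]
c [ 471.4 -277.3   46. ] [np.float64(55.52989620979685), np.float64(82.55049148800781), np.float64(55.56206442157779), np.float64(82.92251267274966)]
yaw -0.16023867694141478
yaw+90 -0.1682483101467176
cut [ 459.2 -245.6   38. ]
cut [ 465.3 -205.1   38. ]
cut [ 499.7 -210.7   38. ]
cut [ 493.6 -251.4   38. ]
side [ 436.1 -243.6   46. ]
side [ 518.7 -256.6   46. ]
side [ 510.6 -306.4   46. ]
side [ 431. -294.   46.]
[ 474.1 -275.1   46. ]
[ 476.3 -277.9  182.6]
```

```bash
python3 - <<'E'
from h import *
rt=Rd(np.pi/2-.158)
plan([((472.3,-277.3,110),rt,3),((472.3,-277.3,43.),rt,4)],100)
E
```

```text
{'ty': 2.42, 'tz': 0.14, 'ry': 0.003, 'grip': 100.0} 
{'ty': 2.42, 'tz': 0.13, 'ry': 0.003, 'grip': 100.0} 
{'ty': 2.42, 'tz': 0.14, 'ry': 0.002, 'grip': 100.0} 
{'ty': 1.67, 'grip': 100.0} 
{'ty': 1.68, 'grip': 100.0} 
{'ty': 1.67, 'grip': 100.0} 
{'ty': 1.68, 'tz': -0.01, 'grip': 100.0} 
end [ 472.34936376 -277.30636144   42.99757615] [-1.57078609e+00 -1.13682559e-04  1.41321112e+00]
```

move_arm(rows=[{"tx": 0,"ty": 2.42,"tz": 0.14,"rx": 0,"ry": 0.004,"rz": 0,"grip": 100},{"tx": 0,"ty": 2.42,"tz": 0.13,"rx": 0,"ry": 0.004,"rz": 0,"grip": 100},{"tx": 0,"ty": 2.42,"tz": 0.14,"rx": 0,"ry": 0,"rz": 0,"grip": 100},{"tx": 0,"ty": 1.67,"tz": 0,"rx": 0,"ry": 0,"rz": 0,"grip": 100},{"tx": 0,"ty": 1.68,"tz": 0,"rx": 0,"ry": 0,"rz": 0,"grip": 100},{"tx": 0,"ty": 1.67,"tz": 0,"rx": 0,"ry": 0,"rz": 0,"grip": 100},{"tx": 0,"ty": 1.68,"tz": 0,"rx": 0,"ry": 0,"rz": 0,"grip": 100},{"tx": 0,"ty": 0,"tz": 0,"rx": 0,"ry": 0,"rz": 0,"grip": 100}])

```text
t: 8.92
eef_pos: [471.9, -275.1, 40.5]
tcp_rot: [-1.567, -0.002, 1.416]
ft_force: [-1.3, 0.9, 0.5]
opening: 0.999
```

```bash
python3 - <<'E'
from h import *
np.set_printoptions(precision=3,suppress=True)
grab('side','s10'); im=load('s10')['im']
p,r,s=cur();print(p,s['tcp_rot'],s['t'],s['opening'],s['ft_force'])
cv2.imwrite('pics/c15.png',cv2.resize(im[195:325,250:370],None,fx=5,fy=5,interpolation=cv2.INTER_CUBIC))
E
```

```text
[ 472.294 -275.561   41.948] [-1.568 -0.002  1.416] 8.9667 1.002941992463661 [0.229 0.107 0.791]
```

View pics/c15.png

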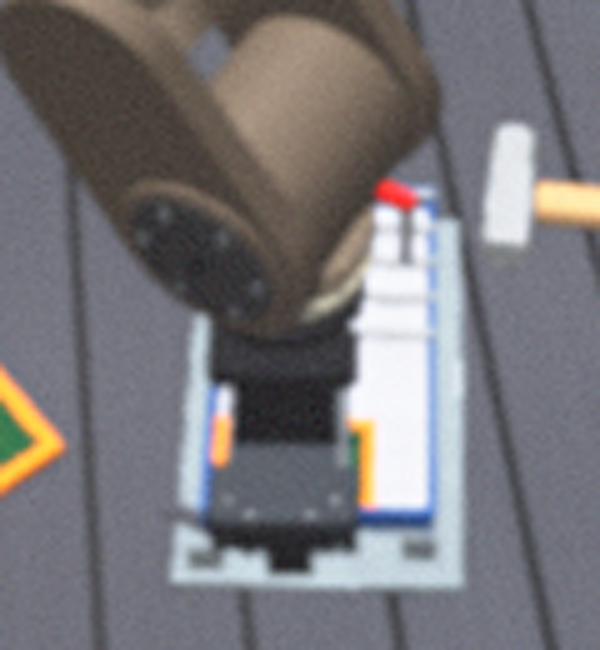

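No contact so far and the fingers are in the cut-outs. Closing.

move_arm(rows=[{"tx": 0,"ty": 0,"tz": 0,"rx": 0,"ry": 0,"rz": 0,"grip": 50},{"tx": 0,"ty": 0,"tz": 0,"rx": 0,"ry": 0,"rz": 0,"grip": 50},{"tx": 0,"ty": 0,"tz": 0,"rx": 0,"ry": 0,"rz": 0,"grip": 40},{"tx": 0,"ty": 0,"tz": 0,"rx": 0,"ry": 0,"rz": 0,"grip": 40},{"tx": 0,"ty": 0,"tz": 0,"rx": 0,"ry": 0,"rz": 0,"grip": 30},{"tx": 0,"ty": 0,"tz": 0,"rx": 0,"ry": 0,"rz": 0,"grip": 30},{"tx": 0,"ty": 0,"tz": 0,"rx": 0,"ry": 0,"rz": 0,"grip": 20},{"tx": 0,"ty": 0,"tz": 0,"rx": 0,"ry": 0,"rz": 0,"grip": 20},{"tx": 0,"ty": 0,"tz": 0,"rx": 0,"ry": 0,"rz": 0,"grip": 0},{"tx": 0,"ty": 0,"tz": 0,"rx": 0,"ry": 0,"rz": 0,"grip": 0}])

```text
t: 9.8
eef_pos: [472.7, -277.0, 43.3]
tcp_rot: [-1.571, 0.0, 1.416]
ft_force: [-0.5, -0.0, 5.2]
opening: 0.586
```

```bash
python3 - <<'E'
from h import *
np.set_printoptions(precision=3,suppress=True)
p,r,s=cur();print(p,s['tcp_rot'],s['t'],s['opening'],s['ft_force'])
E
```

```text
[ 472.701 -276.953   43.306] [-1.571  0.     1.416] 9.8 0.585547980357443 [-0.538 -0.044  5.2  ]
```

move_arm(rows=[{"tx": 0,"ty": 0,"tz": 0,"rx": 0,"ry": 0,"rz": 0,"grip": 0},{"tx": 0,"ty": -0.5,"tz": 0,"rx": 0,"ry": 0,"rz": 0,"grip": 0},{"tx": 0,"ty": -1.0,"tz": 0,"rx": 0,"ry": 0,"rz": 0,"grip": 0},{"tx": 0,"ty": -1.5,"tz": 0,"rx": 0,"ry": 0,"rz": 0,"grip": 0},{"tx": 0,"ty": -2,"tz": 0,"rx": 0,"ry": 0,"rz": 0,"grip": 0},{"tx": 0,"ty": -2,"tz": 0,"rx": 0,"ry": 0,"rz": 0,"grip": 0},{"tx": 0,"ty": -2,"tz": 0,"rx": 0,"ry": 0,"rz": 0,"grip": 0},{"tx": 0,"ty": -2,"tz": 0,"rx": 0,"ry": 0,"rz": 0,"grip": 0},{"tx": 0,"ty": 0,"tz": 0,"rx": 0,"ry": 0,"rz": 0,"grip": 0}])

```text
t: 10.55
eef_pos: [473.4, -277.5, 157.0]
tcp_rot: [-1.575, 0.002, 1.416]
ft_force: [0.0, 0.1, -0.5]
opening: 0.579
```

```bash
python3 - <<'E'
from h import *
np.set_printoptions(precision=3,suppress=True)
grab('wrist','w4');grab('side','s11')
p,r,s=cur();print(p,s['tcp_rot'],s['t'],s['opening'],s['ft_force'])
im=load('s11')['im']
cv2.imwrite('pics/c16.png',cv2.resize(im[195:325,250:370],None,fx=4,fy=4,interpolation=cv2.INTER_CUBIC))
E
```

```text
[ 472.487 -276.815  153.744] [-1.572  0.001  1.416] 10.65 0.5845695597457118 [-0.236 -0.024 -0.53 ]
```

View pics/w4.png

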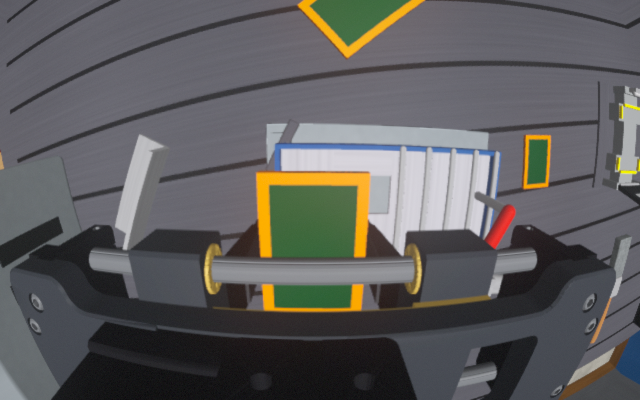

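View pics/c16.png

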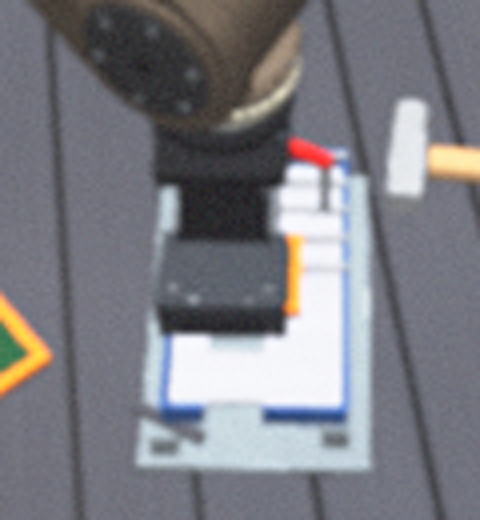

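```bash
python3 - <<'E'
from h import *
np.set_printoptions(precision=1,suppress=True)
z=load('w4'); im=z['im']
cv2.imwrite('pics/c17.png',cv2.resize(im[160:320,240:390],None,fx=5,fy=5,interpolation=cv2.INTER_CUBIC))
p,r,s=cur()
for u,v in [(257,173),(369,172),(264,309),(361,309),(313,190)]:
    q=pt(z,u,v,h=p[2]+2.7); print((u,v),r.inv().apply(q-p), r.inv().apply(pt(z,u,v)-p))
E
```

```text
(257, 173) [-28.   -2.7  41.7] [-27.7  -4.5  42. ]
(369, 172) [27.8 -2.8 42.1] [ 49.3 114.2  21.5]
(264, 309) [-29.   -2.6 -38.9] [-28.5  -4.8 -37.3]
(361, 309) [ 28.1  -2.7 -38.8] [  57.2  154.3 -151. ]
(313, 190) [-0.1 -2.7 32.9] [-0.1 -4.5 33.3]
```

View pics/c17.png

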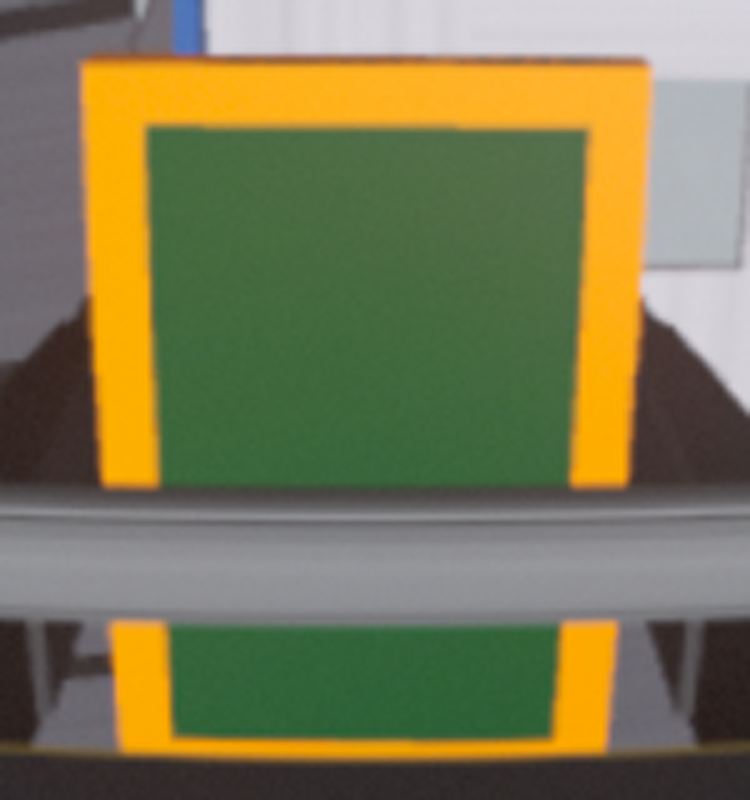

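```bash
python3 - <<'E'
from h import *
plan([((468,100,165),Rd(np.pi/2-.13),13)],0)
E
```

```text
{'tx': 2.86, 'ty': -0.09, 'tz': 0.48, 'ry': -0.002, 'grip': 0.0} 
{'tx': 2.86, 'ty': -0.09, 'tz': 0.48, 'ry': -0.002, 'grip': 0.0} 
{'tx': 2.86, 'ty': -0.09, 'tz': 0.47, 'ry': -0.002, 'grip': 0.0} 
{'tx': 2.86, 'ty': -0.09, 'tz': 0.46, 'ry': -0.002, 'grip': 0.0} 
{'tx': 2.86, 'ty': -0.09, 'tz': 0.46, 'ry': -0.002, 'grip': 0.0} 
{'tx': 2.86, 'ty': -0.09, 'tz': 0.45, 'ry': -0.002, 'grip': 0.0} 
{'tx': 2.86, 'ty': -0.09, 'tz': 0.45, 'ry': -0.002, 'grip': 0.0} 
{'tx': 2.87, 'ty': -0.09, 'tz': 0.44, 'ry': -0.002, 'grip': 0.0} 
{'tx': 2.87, 'ty': -0.09, 'tz': 0.43, 'ry': -0.002, 'grip': 0.0} 
{'tx': 2.87, 'ty': -0.09, 'tz': 0.43, 'ry': -0.002, 'grip': 0.0} 
{'tx': 2.87, 'ty': -0.08, 'tz': 0.42, 'ry': -0.002, 'grip': 0.0} 
{'tx': 2.87, 'ty': -0.09, 'tz': 0.42, 'rx': 0.001, 'ry': -0.001, 'grip': 0.0} 
{'tx': 2.86, 'ty': -0.08, 'tz': 0.42, 'ry': -0.002, 'rz': -0.001, 'grip': 0.0} 
end [467.96720765  99.98197986 164.97523239] [-1.57081438e+00 -4.17002461e-04  1.44103360e+00]
```

move_arm(rows=[{"tx": 1.5,"ty": -0.1,"tz": 0.25,"rx": 0,"ry": -0.003,"rz": 0,"grip": 0},{"tx": 3.2,"ty": -0.1,"tz": 0.52,"rx": 0,"ry": -0.003,"rz": 0,"grip": 0},{"tx": 3.2,"ty": -0.1,"tz": 0.5,"rx": 0,"ry": -0.003,"rz": 0,"grip": 0},{"tx": 3.2,"ty": -0.1,"tz": 0.5,"rx": 0,"ry": -0.003,"rz": 0,"grip": 0},{"tx": 3.2,"ty": -0.1,"tz": 0.5,"rx": 0,"ry": -0.003,"rz": 0,"grip": 0},{"tx": 3.2,"ty": -0.1,"tz": 0.5,"rx": 0,"ry": -0.003,"rz": 0,"grip": 0},{"tx": 3.2,"ty": -0.1,"tz": 0.5,"rx": 0,"ry": -0.003,"rz": 0,"grip": 0},{"tx": 3.2,"ty": -0.1,"tz": 0.5,"rx": 0,"ry": -0.003,"rz": 0,"grip": 0},{"tx": 3.2,"ty": -0.1,"tz": 0.48,"rx": 0,"ry": 0,"rz": 0,"grip": 0},{"tx": 3.2,"ty": -0.1,"tz": 0.48,"rx": 0,"ry": 0,"rz": 0,"grip": 0}])

```text
t: 11.48
eef_pos: [466.9, 31.9, 162.1]
tcp_rot: [-1.568, 0.0, 1.44]
ft_force: [1.5, 0.1, -0.8]
opening: 0.581
```

move_arm(rows=[{"tx": 3.2,"ty": 0,"tz": 0.45,"rx": 0,"ry": 0,"rz": 0,"grip": 0},{"tx": 2.5,"ty": 0,"tz": 0.35,"rx": 0,"ry": 0,"rz": 0,"grip": 0},{"tx": 1.0,"ty": 0,"tz": 0.2,"rx": 0,"ry": 0,"rz": 0,"grip": 0},{"tx": 0,"ty": 0,"tz": 0,"rx": 0,"ry": 0,"rz": 0,"grip": 0},{"tx": 0,"ty": 0,"tz": 0,"rx": 0,"ry": 0,"rz": 0,"grip": 0}])

```text
t: 11.9
eef_pos: [466.5, 97.6, 162.5]
tcp_rot: [-1.569, 0.0, 1.442]
ft_force: [-0.3, 0.1, -0.6]
opening: 0.584
```

```bash
python3 - <<'E'
from h import *
np.set_printoptions(precision=3,suppress=True)
grab('wrist','w5')
p,r,s=cur();print(p,s['tcp_rot'],s['t'],s['opening'],s['ft_force'])
E
```

```text
[466.711  97.007 162.573] [-1.57  0.    1.44] 11.95 0.5825946306515202 [ 0.277 -0.392  0.22 ]
```

View pics/w5.png

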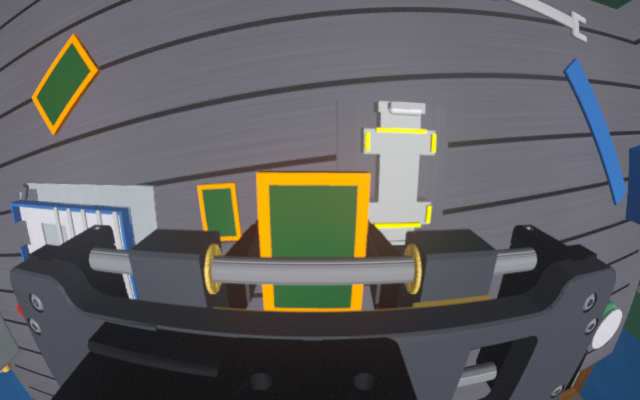

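```bash
python3 - <<'E'
from h import *
im=load('w5')['im']
cv2.imwrite('pics/c18.png',cv2.resize(im[90:250,330:460],None,fx=5,fy=5,interpolation=cv2.INTER_CUBIC))
E
```

```text
(no output)
```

View pics/c18.png

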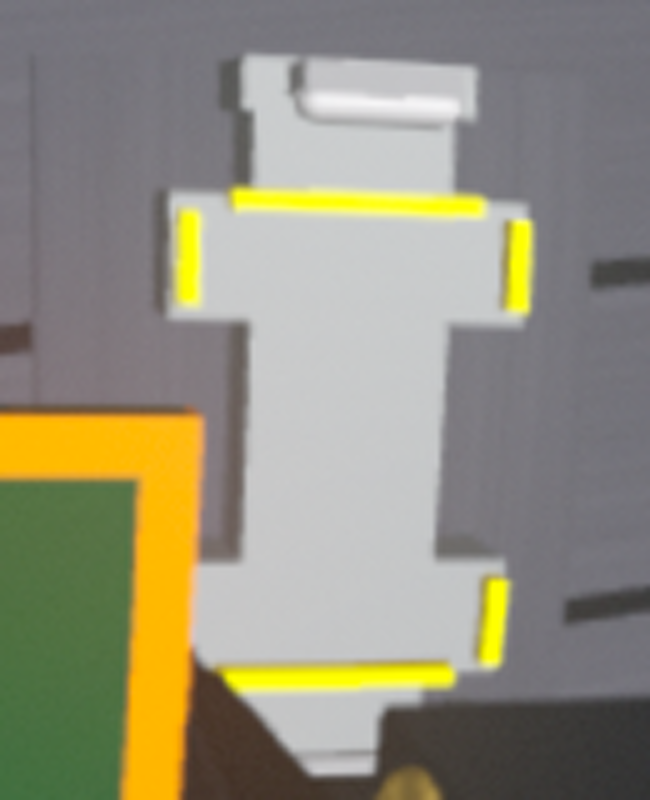

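```bash
python3 - <<'E'
from h import *
np.set_printoptions(precision=2,suppress=True)
z=load('w5')
g=lambda a,b,h=29:pt(z,330+a/5-.4,90+b/5-.4,h=h)
T=[g(232,207),g(485,215)];B=[g(225,668),g(455,662)];L=[g(201,210),g(201,305)];Rr=[g(508,222),g(506,312)];R2=[g(485,578),g(478,665)]
for n,v in zip('TBLRr',[T,B,L,Rr,R2]): d=v[1]-v[0]; print(n,v[0],v[1],np.arctan2(d[1],d[0]))
mt=np.mean(T,0);mb=np.mean(B,0);print('x ext',np.linalg.norm(mb-mt))
d=R2[1]-Rr[0]; print('yaw by right lugs',np.arctan2(d[1],d[0]))
yaw=np.arctan2(d[1],d[0])
for yaw in (-.125,-.13,-.14):
    ex=np.array([np.cos(yaw),np.sin(yaw),0]);ey=np.array([-np.sin(yaw),np.cos(yaw),0])
    X=[ (mt@ex),(mb@ex)]; Y=[np.mean([q@ey for q in L]),np.mean([q@ey for q in Rr]),np.mean([q@ey for q in R2])]
    c=ex*np.mean(X)+ey*(Y[0]+(Y[1]+Y[2])/2)/2
    print(yaw,X[1]-X[0],Y,c)
print(pt(z,330+340/5,90+450/5),pt(z,330+235/5,90+198/5))
E
```

```text
T [415.7  163.32  29.  ] [421.81 213.01  29.  ] 1.448485178106699
B [504.6  154.06  29.  ] [510.41 201.83  29.  ] 1.4498066281273185
L [415.64 157.43  29.  ] [433.22 155.55  29.  ] -0.10685439034910453
R [423.54 217.69  29.  ] [440.87 215.9   29.  ] -0.10279703206266574
r [493.57 208.79  29.  ] [511.82 206.84  29.  ] -0.10649195218813831
x ext 89.33656497678693
yaw by right lugs -0.12227010485751119
-0.125 89.33170460415101 [np.float64(208.18644318813992), np.float64(268.9917304550957), np.float64(268.871344221893)] [463.03 182.25   0.  ]
-0.13 89.32592859558923 [np.float64(210.19188972488132), np.float64(270.9973779780179), np.float64(271.2323007036274)] [463.01 182.17   0.  ]
-0.14 89.30767734800656 [np.float64(214.18696843478753), np.float64(274.9882982911463), np.float64(275.9338124326538)] [462.98 182.     0.  ]
[465.76 181.95  22.99] [414.55 164.57  28.17]
```

```bash
python3 - <<'E'
from h import *
rt=Rd(np.pi/2-.123)
plan([((463,182.2,160),rt,4),((463,182.2,60),rt,5)],0)
E
```

```text
{'tx': 2.1, 'ty': 0.06, 'tz': 0.37, 'ry': -0.002, 'grip': 0.0} 
{'tx': 2.1, 'ty': 0.07, 'tz': 0.36, 'ry': -0.002, 'grip': 0.0} 
{'tx': 2.1, 'ty': 0.06, 'tz': 0.36, 'rx': -0.001, 'ry': -0.002, 'grip': 0.0} 
{'tx': 2.1, 'ty': 0.07, 'tz': 0.36, 'ry': -0.001, 'grip': 0.0} 
{'ty': 2.0, 'grip': 0.0} 
{'ty': 2.0, 'grip': 0.0} 
{'ty': 2.0, 'grip': 0.0} 
{'ty': 2.0, 'grip': 0.0} 
{'tx': 0.01, 'ty': 2.0, 'grip': 0.0} 
end [463.0114302  182.22955391  59.95124113] [-1.57076305e+00  3.88696249e-04  1.44729936e+00]
```

move_arm(rows=[{"tx": 2.1,"ty": 0.06,"tz": 0.37,"rx": 0,"ry": -0.002,"rz": 0,"grip": 0},{"tx": 2.1,"ty": 0.06,"tz": 0.36,"rx": 0,"ry": -0.002,"rz": 0,"grip": 0},{"tx": 2.1,"ty": 0.06,"tz": 0.36,"rx": 0,"ry": -0.002,"rz": 0,"grip": 0},{"tx": 2.1,"ty": 0.06,"tz": 0.36,"rx": 0,"ry": -0.002,"rz": 0,"grip": 0},{"tx": 0,"ty": 2.0,"tz": 0,"rx": 0,"ry": 0,"rz": 0,"grip": 0},{"tx": 0,"ty": 2.0,"tz": 0,"rx": 0,"ry": 0,"rz": 0,"grip": 0},{"tx": 0,"ty": 2.0,"tz": 0,"rx": 0,"ry": 0,"rz": 0,"grip": 0},{"tx": 0,"ty": 2.0,"tz": 0,"rx": 0,"ry": 0,"rz": 0,"grip": 0},{"tx": 0,"ty": 2.0,"tz": 0,"rx": 0,"ry": 0,"rz": 0,"grip": 0},{"tx": 0,"ty": 0,"tz": 0,"rx": 0,"ry": 0,"rz": 0,"grip": 0}])

```text
t: 12.78
eef_pos: [462.4, 181.0, 57.8]
tcp_rot: [-1.566, 0.002, 1.446]
ft_force: [-1.2, -0.3, -0.3]
opening: 0.581
```

```bash
python3 - <<'E'
from h import *
np.set_printoptions(precision=3,suppress=True)
grab('wrist','w6');grab('side','s12')
p,r,s=cur();print(p,s['tcp_rot'],s['t'],s['opening'],s['ft_force'])
im=load('s12')['im']
cv2.imwrite('pics/c19.png',cv2.resize(im[110:210,240:340],None,fx=6,fy=6,interpolation=cv2.INTER_CUBIC))
im=load('w6')['im']
cv2.imwrite('pics/c20.png',cv2.resize(im[90:330,210:410],None,fx=3,fy=3,interpolation=cv2.INTER_CUBIC))
E
```

```text
[463.511 181.618  60.501] [-1.569  0.001  1.447] 12.8833 0.5843078842632985 [ 0.533  0.799 -0.501]
```

View pics/c19.png

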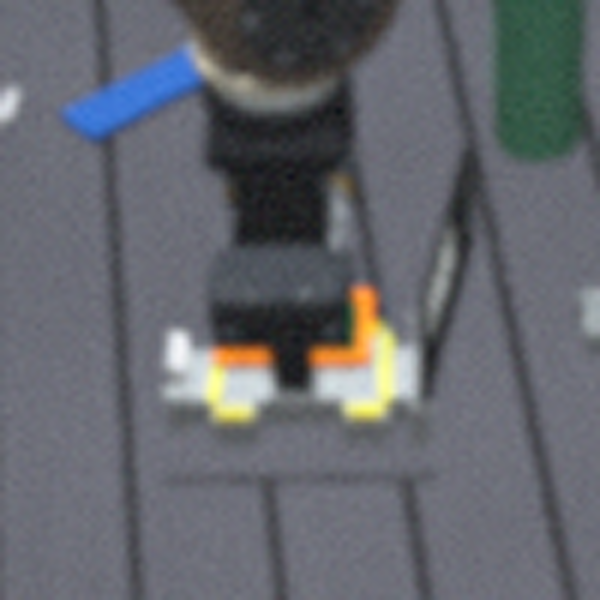

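View pics/c20.png

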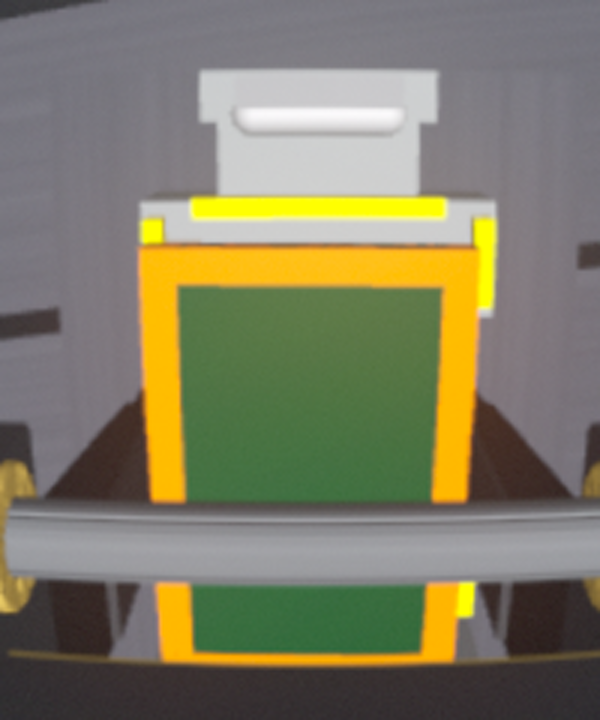

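```bash
python3 - <<'E'
from h import *
np.set_printoptions(precision=2,suppress=True)
z=load('w6');p,r,s=cur();print(p)
g=lambda a,b,h:r.inv().apply(pt(z,210+a/3-.33,90+b/3-.33,h=h)-p)
print('stop inner',g(190,217,29),g(446,219,29))
print('lugs',g(162,230,29),g(474,230,29),g(474,300,29),g(457,600,29))
t=p[2]+2.7
print('plate',g(140,247,t),g(478,247,t),g(160,660,t),g(455,660,t))
E
```

```text
[463.51 181.62  60.5 ]
stop inner [-23.75  31.58  45.21] [26.27 31.55 44.77]
lugs [-29.38  31.58  42.69] [31.91 31.54 42.64] [32.4  31.52 28.52] [ 32.53  31.42 -40.36]
plate [-27.47  -2.62  45.13] [26.52 -2.65 45.05] [-28.63  -2.73 -32.87] [ 26.83  -2.77 -32.86]
```

```bash
python3 - <<'E'
from h import *
np.set_printoptions(precision=3,suppress=True)
p,r,s=cur();grab('wrist','w7');np.savez('pics/w7p.npz',p=p,r=r.as_quat())
print(p,s['tcp_rot'],s['qvel'])
p,r,s=cur();print(p)
im=load('w7')['im']
cv2.imwrite('pics/c21.png',cv2.resize(im[140:300,235:395],None,fx=5,fy=5,interpolation=cv2.INTER_CUBIC))
E
```

```text
[463.511 181.618  60.501] [-1.569  0.001  1.447] [ 0.008 -0.033 -0.015  0.001  0.007  0.003]
[463.886 181.914  61.204]
```

View pics/c21.png

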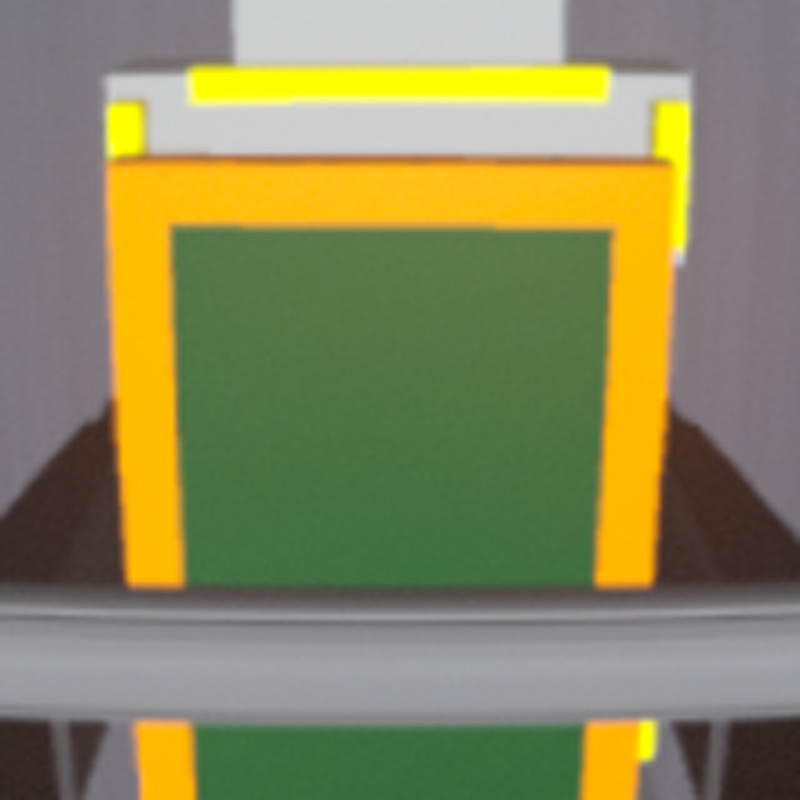

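```bash
python3 - <<'E'
from h import *
np.set_printoptions(precision=2,suppress=True)
z=load('w7');q=np.load('pics/w7p.npz');p=q['p'];r=R.from_quat(q['r'])
g=lambda a,b,h:r.inv().apply(pt(z,235+a/5-.4,140+b/5-.4,h=h)-p)
print('cam in tool',r.inv().apply(z['eye']-p))
print('stop inner',g(190,102,29),g(610,100,29))
print('lugs',g(146,125,29),g(653,125,29),g(640,735,29))
for t in (p[2]+2.7,p[2]+4):print('plate',g(106,163,t),g(672,163,t))
z=load('w4');
p4=z['eye']-r.apply(r.inv().apply(load('w7')['eye']-p))
print(p4)
E
```

```text
cam in tool [   0.38 -149.99   69.09]
stop inner [-23.48  31.58  44.94] [26.39 31.55 45.14]
lugs [-28.86  31.58  42.23] [31.67 31.54 42.18] [ 34.16  31.42 -40.77]
plate [-27.44  -2.62  43.58] [27.78 -2.65 43.52]
plate [-27.2   -3.92  43.81] [27.54 -3.95 43.74]
[ 472.85 -275.03  156.6 ]
```

move_arm(rows=[{"tx": 0.1,"ty": 0,"tz": -0.12,"rx": 0,"ry": 0,"rz": 0,"grip": 0},{"tx": 0,"ty": 0.8,"tz": 0,"rx": 0,"ry": 0,"rz": 0,"grip": 0},{"tx": 0,"ty": 0.8,"tz": 0,"rx": 0,"ry": 0,"rz": 0,"grip": 0},{"tx": 0,"ty": 0.6,"tz": 0,"rx": 0,"ry": 0,"rz": 0,"grip": 0},{"tx": 0,"ty": 0,"tz": 0,"rx": 0,"ry": 0,"rz": 0,"grip": 0},{"tx": 0,"ty": 0,"tz": 0,"rx": 0,"ry": 0,"rz": 0,"grip": 0},{"tx": 0,"ty": 0,"tz": 0,"rx": 0,"ry": 0,"rz": 0,"grip": 0},{"tx": 0,"ty": 0,"tz": 0,"rx": 0,"ry": 0,"rz": 0,"grip": 0}])

```text
t: 13.6
eef_pos: [464.9, 183.6, 38.8]
tcp_rot: [-1.571, -0.0, 1.448]
ft_force: [0.4, -0.2, -1.0]
opening: 0.582
```

```bash
python3 - <<'E'
from h import *
np.set_printoptions(precision=3,suppress=True)
p,r,s=cur();grab('wrist','w8');np.savez('pics/w8p.npz',p=p,r=r.as_quat())
print(p,s['tcp_rot'],s['qvel'],s['ft_force'])
grab('side','s13')
im=load('w8')['im']
cv2.imwrite('pics/c22.png',cv2.resize(im[140:300,235:395],None,fx=5,fy=5,interpolation=cv2.INTER_CUBIC))
im=load('s13')['im']
cv2.imwrite('pics/c23.png',cv2.resize(im[150:190,260:320],None,fx=10,fy=10,interpolation=cv2.INTER_CUBIC))
E
```

```text
[464.86  183.578  38.778] [-1.571 -0.     1.448] [-0.001 -0.002 -0.001  0.002  0.    -0.   ] [ 0.399 -0.162 -0.975]
```

View pics/c22.png

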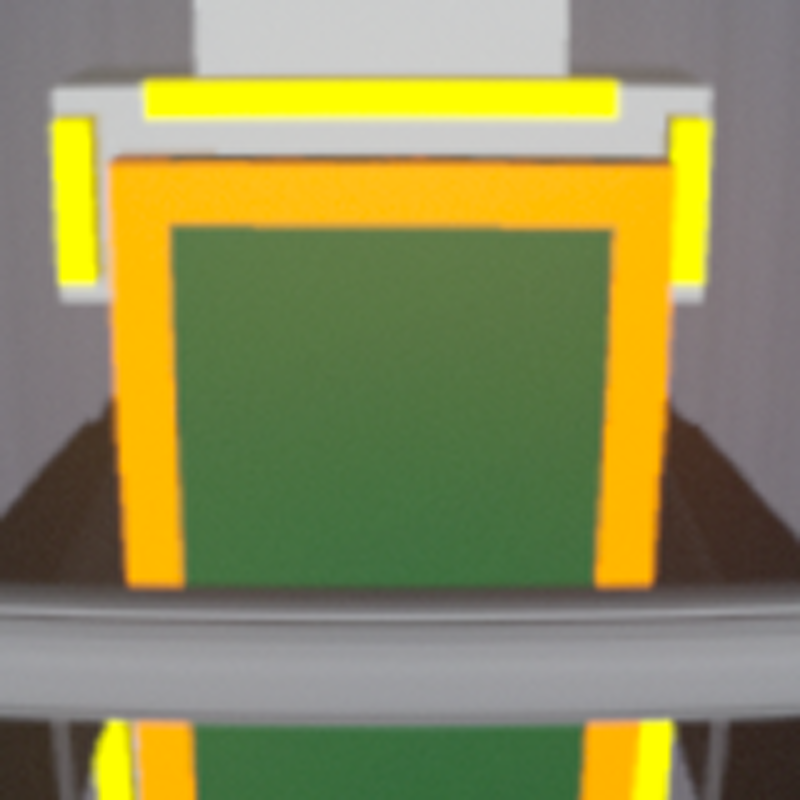

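View pics/c23.png

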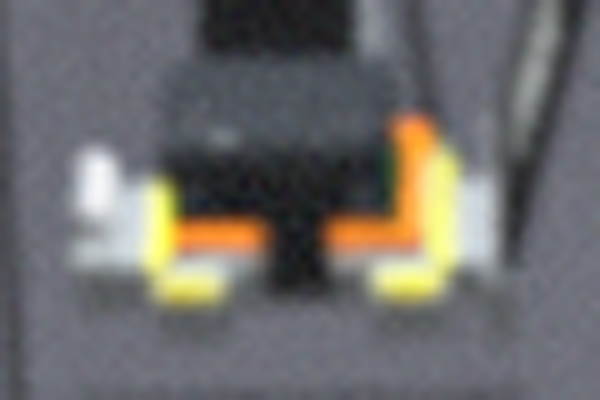

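```bash
python3 - <<'E'
from h import *
np.set_printoptions(precision=2,suppress=True)
z=load('w8');q=np.load('pics/w8p.npz');p=q['p'];r=R.from_quat(q['r'])
g=lambda a,b,h:r.inv().apply(pt(z,235+a/5-.4,140+b/5-.4,h=h)-p)
print('stop inner',g(145,118,29),g(618,118,29))
print('lugs',g(97,200,29),g(671,200,29),g(133,735,29),g(638,735,29))
for t in (p[2]+2.7,p[2]+4):print('plate',g(108,163,t),g(673,163,t),g(140,735,t),g(637,735,t))
E
```

```text
stop inner [-25.47   9.76  46.21] [24.13  9.77 46.13]
lugs [-30.95   9.76  37.47] [30.09  9.77 37.38] [-30.68   9.78 -27.62] [ 29.86   9.79 -27.64]
plate [-27.26  -2.72  43.61] [27.84 -2.71 43.54] [-27.47  -2.7  -20.04] [ 27.44  -2.69 -20.08]
plate [-27.02  -4.02  43.84] [27.59 -4.01 43.77] [-27.23  -4.   -19.25] [ 27.2   -3.99 -19.3 ]
```

move_arm(rows=[{"tx": -0.05,"ty": 0.3,"tz": 0.03,"rx": 0,"ry": 0,"rz": 0,"grip": 0},{"tx": 0,"ty": 0.3,"tz": 0,"rx": 0,"ry": 0,"rz": 0,"grip": 0},{"tx": 0,"ty": 0.3,"tz": 0,"rx": 0,"ry": 0,"rz": 0,"grip": 0},{"tx": 0,"ty": 0,"tz": 0,"rx": 0,"ry": 0,"rz": 0,"grip": 0},{"tx": 0,"ty": 0,"tz": 0,"rx": 0,"ry": 0,"rz": 0,"grip": 0},{"tx": 0,"ty": 0,"tz": 0,"rx": 0,"ry": 0,"rz": 0,"grip": 0}])

```text
t: 14.2
eef_pos: [464.4, 183.0, 29.6]
tcp_rot: [-1.571, 0.0, 1.448]
ft_force: [-1.5, -1.1, -0.3]
opening: 0.585
```

move_arm(rows=[{"tx": 0,"ty": 0.1,"tz": 0,"rx": 0,"ry": 0,"rz": 0,"grip": 0},{"tx": 0,"ty": 0.08,"tz": 0,"rx": 0,"ry": 0,"rz": 0,"grip": 0},{"tx": 0,"ty": 0,"tz": 0,"rx": 0,"ry": 0,"rz": 0,"grip": 0},{"tx": 0,"ty": 0,"tz": 0,"rx": 0,"ry": 0,"rz": 0,"grip": 0}])

```text
t: 14.53
eef_pos: [464.4, 183.0, 27.8]
tcp_rot: [-1.571, 0.0, 1.448]
ft_force: [0.3, -0.2, -1.0]
opening: 0.585
```

move_arm(rows=[{"tx": 0,"ty": 0.06,"tz": 0,"rx": 0,"ry": 0,"rz": 0,"grip": 0},{"tx": 0,"ty": 0,"tz": 0,"rx": 0,"ry": 0,"rz": 0,"grip": 0},{"tx": 0,"ty": 0,"tz": 0,"rx": 0,"ry": 0,"rz": 0,"grip": 80},{"tx": 0,"ty": 0,"tz": 0,"rx": 0,"ry": 0,"rz": 0,"grip": 80},{"tx": 0,"ty": 0,"tz": 0,"rx": 0,"ry": 0,"rz": 0,"grip": 80},{"tx": 0,"ty": 0,"tz": 0,"rx": 0,"ry": 0,"rz": 0,"grip": 80},{"tx": 0,"ty": 0,"tz": 0,"rx": 0,"ry": 0,"rz": 0,"grip": 80},{"tx": 0,"ty": 0,"tz": 0,"rx": 0,"ry": 0,"rz": 0,"grip": 80}])

```text
t: 15.2
eef_pos: [464.4, 183.1, 27.3]
tcp_rot: [-1.571, -0.0, 1.448]
ft_force: [-0.1, -0.8, -0.1]
opening: 0.799
```

```bash
python3 - <<'E'
from h import *
np.set_printoptions(precision=3,suppress=True)
p,r,s=cur();grab('wrist','w9');print(p,s['tcp_rot'],s['opening'],s['ft_force'])
im=load('w9')['im']
cv2.imwrite('pics/c24.png',cv2.resize(im[140:300,235:395],None,fx=5,fy=5,interpolation=cv2.INTER_CUBIC))
E
```

```text
[464.444 183.069  27.252] [-1.571 -0.     1.448] 0.7991553554637368 [-0.147 -0.849 -0.101]
```

View pics/c24.png

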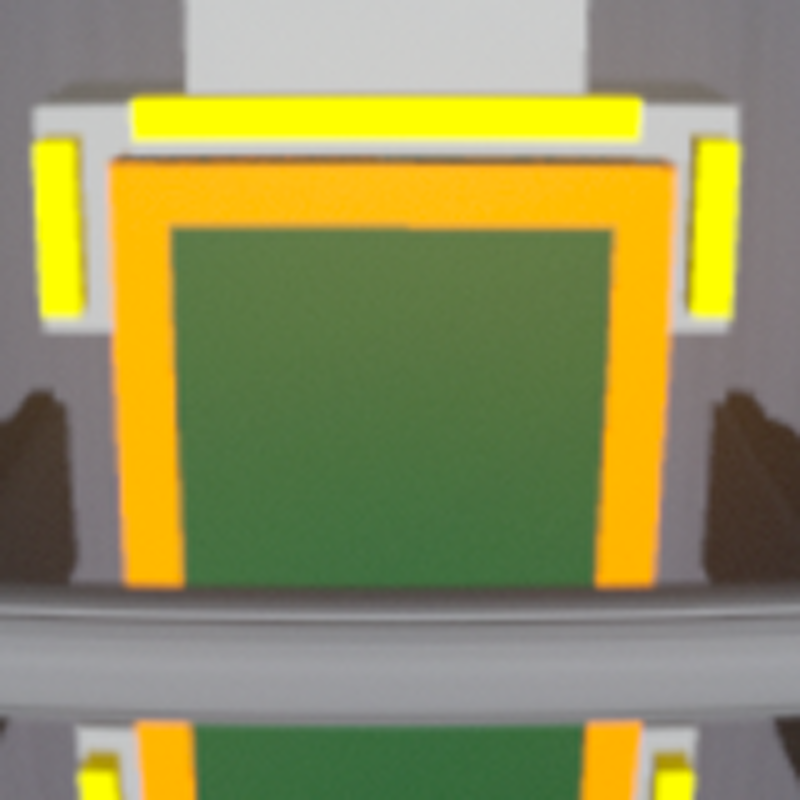

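The plate lies between all the yellow stops with a gap all round. I'll lift away, then measure the cover's lean.

move_arm(rows=[{"tx": 0,"ty": -1.5,"tz": 0,"rx": 0,"ry": 0,"rz": 0,"grip": 80},{"tx": 0,"ty": -3,"tz": 0,"rx": 0,"ry": 0,"rz": 0,"grip": 80},{"tx": 0,"ty": -3.5,"tz": 0,"rx": 0,"ry": 0,"rz": 0,"grip": 60},{"tx": 0,"ty": -3.5,"tz": 0,"rx": 0,"ry": 0,"rz": 0,"grip": 40},{"tx": 0,"ty": -3.5,"tz": 0,"rx": 0,"ry": 0,"rz": 0,"grip": 20},{"tx": 0,"ty": -3.5,"tz": 0,"rx": 0,"ry": 0,"rz": 0,"grip": 0},{"tx": 0,"ty": 0,"tz": 0,"rx": 0,"ry": 0,"rz": 0,"grip": 0},{"tx": 0,"ty": 0,"tz": 0,"rx": 0,"ry": 0,"rz": 0,"grip": 0}])

```text
t: 15.92
eef_pos: [464.8, 183.2, 213.8]
tcp_rot: [-1.574, -0.001, 1.448]
ft_force: [0.3, -0.4, -0.5]
opening: 0.436
```

```bash
python3 - <<'E'
from h import *
np.set_printoptions(precision=3,suppress=True)
p,r,s=cur();grab('wrist','w10');print(p,s['tcp_rot'],s['opening'],s['ft_force'],s['t'])
grab('scene','sc2'); grab('side','s14')
im=load('w10')['im']
cv2.imwrite('pics/c25.png',cv2.resize(im[110:310,210:410],None,fx=3.5,fy=3.5,interpolation=cv2.INTER_CUBIC))
im=load('s14')['im']
cv2.imwrite('pics/c26.png',cv2.resize(im[120:200,255:335],None,fx=7,fy=7,interpolation=cv2.INTER_CUBIC))
im=load('sc2')['im']
cv2.imwrite('pics/c27.png',cv2.resize(im[140:230,200:390],None,fx=4,fy=4,interpolation=cv2.INTER_CUBIC))
E
```

```text
[464.819 183.173 213.775] [-1.574 -0.001  1.448] 0.4364614892733687 [ 0.335 -0.436 -0.462] 15.9167
```

View pics/c25.png

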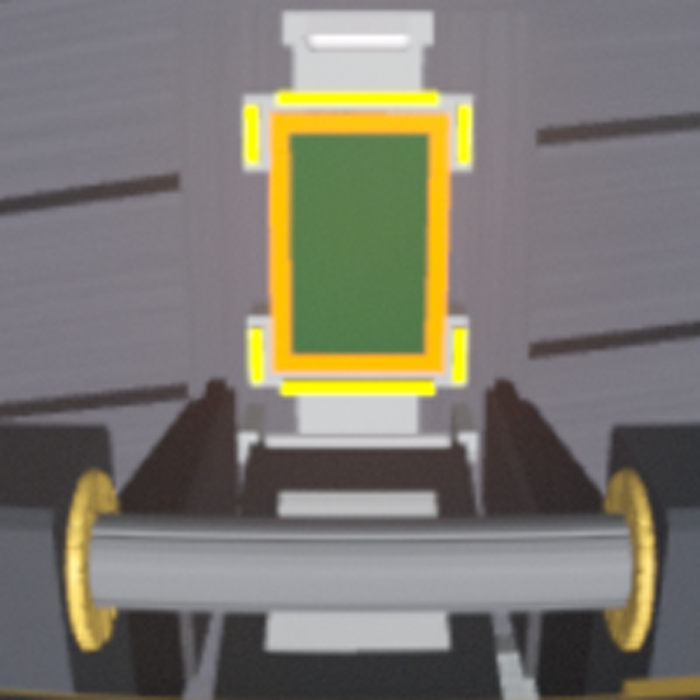

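View pics/c26.png

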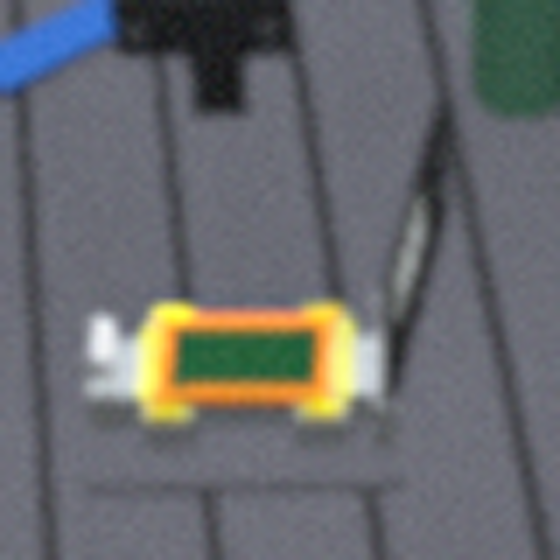

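View pics/c27.png

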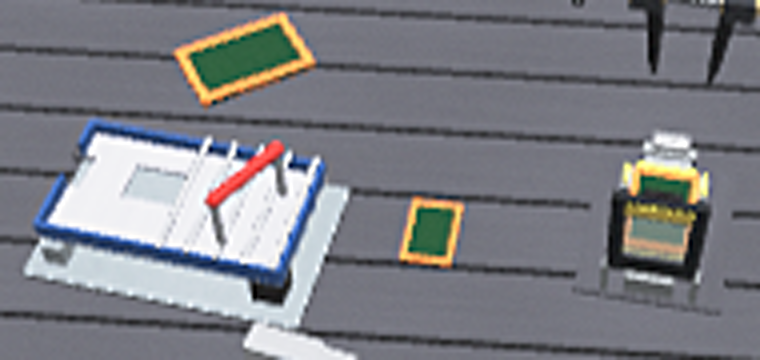

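```bash
python3 - <<'E'
from h import *
np.set_printoptions(precision=1,suppress=True)
z=load('s14'); yaw=-.123
ex=np.array([np.cos(yaw),np.sin(yaw),0]);ey=np.array([-np.sin(yaw),np.cos(yaw),0])
c=np.array([464.0,182.7,0]); H=c+64*ex+np.array([0,0,32.5])
def onplane(u,v,yy):
    a=pt(z,u,v,h=0);b=pt(z,u,v,h=100);d=b-a
    k=((H+yy*ey-a)@ey)/(d@ey); q=a+k*d; return np.array([(q-H)@ex,(q-H)@ey,q[2]-32.5])
for a,b in [(440,110),(450,112),(396,395),(385,395)]:
    q=onplane(255+a/7-.4,120+b/7-.4,-36); print(q,'ang',np.arctan2(q[2],-q[0]))
z=load('sc2')
# strip top in scene
for a,b in [(625,210),(692,207),(616,200),(707,196)]:
    q=pt(z,200+a/4-.4,140+b/4-.4); print('scene depth',(q-H)@ex,(q-H)@ey,q[2]-32.5)
print(H,cur()[0])
E
```

```text
[ 31.8 -36.  174.1] ang 1.7517179464748043
[ 36.1 -36.  173. ] ang 1.7764435681304267
[ 10.1 -36.    7.1] ang 2.528729774297016
[  5.  -36.    7.2] ang 2.1776633396612097
scene depth 31.71143436538016 -26.437127570027226 101.72747389008691
scene depth 31.346027806484543 21.097460211672544 116.16622134097929
scene depth 33.064185894685274 -33.75249318640627 112.98678255442621
scene depth -89.49952762925093 34.88129766711754 -8.69340592341564
[527.5 174.8  32.5] [463.9 182.9 211. ]
```

The plate sits level inside the stops in all three views, and the tray is down. Next I'll go behind the cover with the fingers shut.

```bash
cat >> h.py <<'E'
yaw=-.123
ex=np.array([np.cos(yaw),np.sin(yaw),0]);ey=np.array([-np.sin(yaw),np.cos(yaw),0])
H=np.array([464.0,182.7,32.5])+64*ex
RH=Rd(np.pi/2+yaw)
E
python3 - <<'E'
from h import *
A=H+75*ex; A[2]=211; B=A.copy(); B[2]=148
plan([(A,RH,5),(B,RH,3)],0)
E
```

```text
{'tz': -2.78, 'grip': 0.0} 
{'tx': -0.01, 'ty': -0.01, 'tz': -2.78, 'grip': 0.0} 
{'tz': -2.79, 'rx': -0.001, 'grip': 0.0} 
{'tx': -0.01, 'tz': -2.78, 'grip': 0.0} 
{'ty': -0.01, 'tz': -2.79, 'rx': -0.001, 'rz': -0.001, 'grip': 0.0} 
{'ty': 2.1, 'grip': 0.0} 
{'ty': 2.1, 'grip': 0.0} 
{'ty': 2.1, 'grip': 0.0} 
end [601.99524895 165.65830981 148.0399507 ] [-1.57096199e+00 -2.63949365e-04  1.44798499e+00]
```

move_arm(rows=[{"tx": 0,"ty": 0,"tz": -2.78,"rx": 0,"ry": 0,"rz": 0,"grip": 0},{"tx": 0,"ty": 0,"tz": -2.78,"rx": 0,"ry": 0,"rz": 0,"grip": 0},{"tx": 0,"ty": 0,"tz": -2.78,"rx": 0,"ry": 0,"rz": 0,"grip": 0},{"tx": 0,"ty": 0,"tz": -2.78,"rx": 0,"ry": 0,"rz": 0,"grip": 0},{"tx": 0,"ty": 0,"tz": -2.78,"rx": 0,"ry": 0,"rz": 0,"grip": 0},{"tx": 0,"ty": 0,"tz": 0,"rx": 0,"ry": 0,"rz": 0,"grip": 0},{"tx": 0,"ty": 2.1,"tz": 0,"rx": 0,"ry": 0,"rz": 0,"grip": 0},{"tx": 0,"ty": 2.1,"tz": 0,"rx": 0,"ry": 0,"rz": 0,"grip": 0},{"tx": 0,"ty": 2.1,"tz": 0,"rx": 0,"ry": 0,"rz": 0,"grip": 0},{"tx": 0,"ty": 0,"tz": 0,"rx": 0,"ry": 0,"rz": 0,"grip": 0}])

```text
t: 16.9
eef_pos: [600.0, 165.6, 144.0]
tcp_rot: [-1.563, 0.002, 1.448]
ft_force: [-0.9, 0.3, -0.9]
opening: 0.008
```

```bash
python3 - <<'E'
from h import *
np.set_printoptions(precision=3,suppress=True)
p,r,s=cur();print(p,s['tcp_rot'],s['opening'],s['ft_force'],s['t'])
grab('side','s15'); grab('scene','sc3')
a=cv2.resize(load('s15')['im'][90:200,250:360],None,fx=5,fy=5,interpolation=cv2.INTER_CUBIC)[:, :400]
b=cv2.resize(load('sc3')['im'][140:240,320:420],None,fx=5.5,fy=5.5,interpolation=cv2.INTER_CUBIC)[:,:400]
cv2.imwrite('pics/c28.png',np.hstack([a,b]))
def C(t,rr=110): return H+ex*(-rr*np.cos(t)+6*np.sin(t)+10)+np.array([0,0,rr*np.sin(t)+6*np.cos(t)+19])
p,r,s=cur()
plan([(C(1.7,100),RH,4),(C(1.55),RH,2),(C(1.4),RH,2),(C(1.25),RH,2)],0)
E
```

```text
[599.999 165.609 144.004] [-1.563  0.002  1.448] 0.007903203457881813 [-0.894  0.281 -0.913] 16.9
{'tx': -0.01, 'ty': -0.04, 'tz': 1.15, 'rx': -0.001, 'grip': 0.0} 
{'tx': -0.01, 'ty': -0.04, 'tz': 1.15, 'rx': -0.001, 'grip': 0.0} 
{'tx': -0.01, 'ty': -0.04, 'tz': 1.15, 'grip': 0.0} 
{'ty': -0.05, 'tz': 1.15, 'rx': -0.001, 'rz': -0.001, 'grip': 0.0} 
{'ty': -0.58, 'tz': 0.76, 'grip': 0.0} 
{'ty': -0.59, 'tz': 0.75, 'grip': 0.0} 
{'ty': 0.03, 'tz': 0.83, 'grip': 0.0} 
{'ty': 0.04, 'tz': 0.82, 'grip': 0.0} 
{'ty': 0.16, 'tz': 0.81, 'grip': 0.0} 
{'ty': 0.15, 'tz': 0.81, 'grip': 0.0} 
end [508.679 177.179 157.806] [-1.571 -0.     1.448]
```

View pics/c28.png

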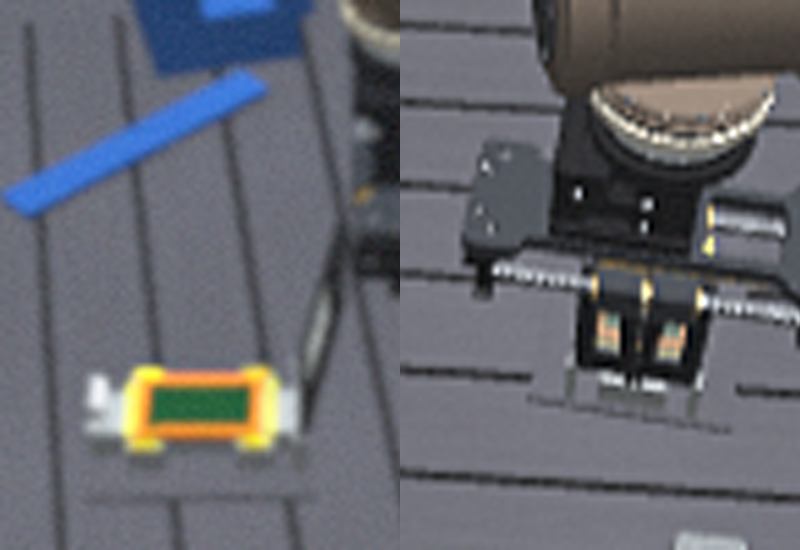

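```bash
cat >> h.py <<'E'
def C(t,rr=108): return H+ex*(-rr*np.cos(t)+6*np.sin(t)+10)+np.array([0,0,rr*np.sin(t)+6*np.cos(t)+19])
E
python3 - <<'E'
from h import *
plan([(C(1.7),RH,4),(C(1.55),RH,2),(C(1.4),RH,2),(C(1.25),RH,2)],0)
E
```

```text
{'tx': -0.01, 'ty': -0.24, 'tz': 1.12, 'rx': -0.001, 'grip': 0.0} 
{'tx': -0.01, 'ty': -0.24, 'tz': 1.13, 'rx': -0.001, 'grip': 0.0} 
{'tx': -0.01, 'ty': -0.24, 'tz': 1.12, 'grip': 0.0} 
{'ty': -0.24, 'tz': 1.13, 'rx': -0.001, 'rz': -0.001, 'grip': 0.0} 
{'ty': -0.09, 'tz': 0.8, 'grip': 0.0} 
{'ty': -0.09, 'tz': 0.81, 'grip': 0.0} 
{'ty': 0.03, 'tz': 0.81, 'grip': 0.0} 
{'ty': 0.04, 'tz': 0.81, 'grip': 0.0} 
{'ty': 0.15, 'tz': 0.79, 'grip': 0.0} 
{'ty': 0.15, 'tz': 0.8, 'grip': 0.0} 
end [509.28967793 177.11191148 155.90475465] [-1.57105214e+00 -1.67385598e-04  1.44806489e+00]
```

move_arm(rows=[{"tx": 0,"ty": -0.2,"tz": 1.13,"rx": 0,"ry": 0,"rz": 0,"grip": 0},{"tx": 0,"ty": -0.2,"tz": 1.13,"rx": 0,"ry": 0,"rz": 0,"grip": 0},{"tx": 0,"ty": -0.2,"tz": 1.13,"rx": 0,"ry": 0,"rz": 0,"grip": 0},{"tx": 0,"ty": -0.2,"tz": 1.13,"rx": 0,"ry": 0,"rz": 0,"grip": 0},{"tx": 0,"ty": -0.09,"tz": 0.8,"rx": 0,"ry": 0,"rz": 0,"grip": 0},{"tx": 0,"ty": -0.09,"tz": 0.8,"rx": 0,"ry": 0,"rz": 0,"grip": 0},{"tx": 0,"ty": 0,"tz": 0,"rx": 0,"ry": 0,"rz": 0,"grip": 0}])

```text
t: 17.58
eef_pos: [540.2, 173.8, 159.6]
tcp_rot: [-1.571, -0.0, 1.449]
ft_force: [0.3, -0.2, -0.6]
opening: 0.005
```

```bash
python3 - <<'E'
from h import *
np.set_printoptions(precision=3,suppress=True)
p,r,s=cur();print(p,s['tcp_rot'],s['opening'],s['ft_force'],s['t'],C(1.55))
grab('side','s16')
cv2.imwrite('pics/c29.png',cv2.resize(load('s16')['im'][90:200,250:360],None,fx=5,fy=5,interpolation=cv2.INTER_CUBIC))
p,r,s=cur()
plan([(C(t),RH,1) for t in np.arange(1.45,.5,-.1)],0)
E
```

```text
[540.243 173.803 159.588] [-1.571 -0.     1.449] 0.004786815478970895 [ 0.335 -0.155 -0.581] 17.5833 [541.165 173.16  159.601]
{'tx': -0.05, 'tz': 1.07, 'ry': 0.001, 'grip': 0.0} 
{'ty': 0.13, 'tz': 1.07, 'grip': 0.0} 
{'tx': -0.01, 'ty': 0.23, 'tz': 1.06, 'grip': 0.0} 
{'ty': 0.33, 'tz': 1.02, 'grip': 0.0} 
{'ty': 0.44, 'tz': 0.99, 'grip': 0.0} 
{'ty': 0.53, 'tz': 0.95, 'grip': 0.0} 
{'ty': 0.63, 'tz': 0.88, 'grip': 0.0} 
{'ty': 0.7, 'tz': 0.81, 'grip': 0.0} 
{'ty': 0.79, 'tz': 0.75, 'grip': 0.0} 
{'ty': 0.86, 'tz': 0.66, 'grip': 0.0} 
end [449.13  184.518 113.048] [-1.571 -0.     1.447]
```

View pics/c29.png

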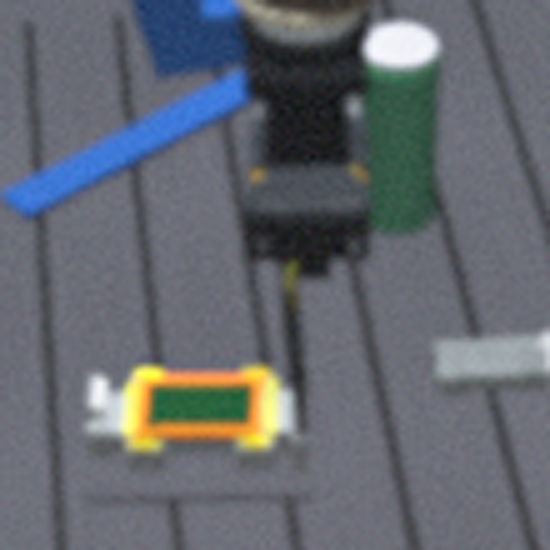

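The cover is upright and in contact with the fingers. I'll follow the arc down.

move_arm(rows=[{"tx": -0.03,"ty": 0,"tz": 1.07,"rx": 0,"ry": 0,"rz": 0,"grip": 0},{"tx": 0,"ty": 0.13,"tz": 1.07,"rx": 0,"ry": 0,"rz": 0,"grip": 0},{"tx": 0,"ty": 0.23,"tz": 1.06,"rx": 0,"ry": 0,"rz": 0,"grip": 0},{"tx": 0,"ty": 0.33,"tz": 1.02,"rx": 0,"ry": 0,"rz": 0,"grip": 0},{"tx": 0,"ty": 0.44,"tz": 0.99,"rx": 0,"ry": 0,"rz": 0,"grip": 0},{"tx": 0,"ty": 0.53,"tz": 0.95,"rx": 0,"ry": 0,"rz": 0,"grip": 0},{"tx": 0,"ty": 0.63,"tz": 0.88,"rx": 0,"ry": 0,"rz": 0,"grip": 0},{"tx": 0,"ty": 0.7,"tz": 0.81,"rx": 0,"ry": 0,"rz": 0,"grip": 0},{"tx": 0,"ty": 0,"tz": 0,"rx": 0,"ry": 0,"rz": 0,"grip": 0}])

```text
t: 18.38
eef_pos: [461.5, 182.8, 127.8]
tcp_rot: [-1.568, 0.001, 1.448]
ft_force: [1.3, 0.4, -0.0]
opening: 0.005
```

```bash
python3 - <<'E'
from h import *
np.set_printoptions(precision=3,suppress=True)
p,r,s=cur();print(p,s['tcp_rot'],s['opening'],s['ft_force'],s['t'],C(.75))
grab('side','s17')
cv2.imwrite('pics/c30.png',cv2.resize(load('s17')['im'][90:200,250:360],None,fx=5,fy=5,interpolation=cv2.INTER_CUBIC))
p,r,s=cur()
plan([(C(t),RH,1) for t in [.65,.55,.45,.35,.27,.2,.15]],0)
E
```

```text
[461.484 182.831 127.85 ] [-1.568  0.001  1.448] 0.005156061160037296 [ 1.285  0.437 -0.028] 18.3833 [463.074 182.814 129.507]
{'ty': 0.69, 'tz': 0.69, 'rx': -0.002, 'ry': 0.001, 'rz': -0.001, 'grip': 0.0} 
{'ty': 0.86, 'tz': 0.66, 'grip': 0.0} 
{'ty': 0.92, 'tz': 0.57, 'grip': 0.0} 
{'ty': 0.97, 'tz': 0.48, 'grip': 0.0} 
{'ty': 0.8, 'tz': 0.31, 'grip': 0.0} 
{'ty': 0.73, 'tz': 0.22, 'grip': 0.0} 
{'ty': 0.53, 'tz': 0.12, 'grip': 0.0} 
end [432.352 186.658  73.526] [-1.571 -0.     1.447]
```

View pics/c30.png

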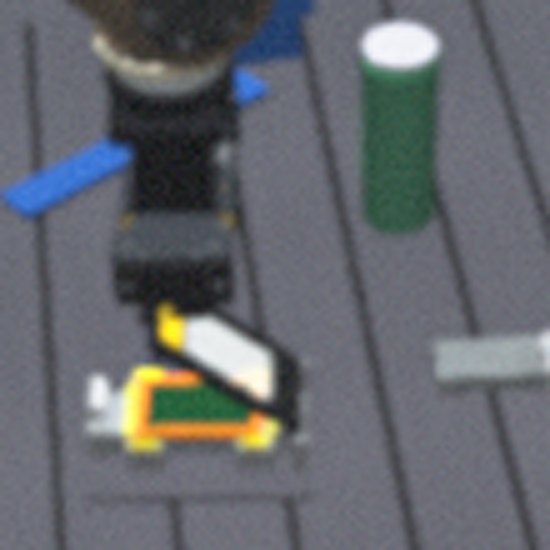

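move_arm(rows=[{"tx": 0,"ty": 0.75,"tz": 0.7,"rx": 0,"ry": 0,"rz": 0,"grip": 0},{"tx": 0,"ty": 0.86,"tz": 0.66,"rx": 0,"ry": 0,"rz": 0,"grip": 0},{"tx": 0,"ty": 0.92,"tz": 0.57,"rx": 0,"ry": 0,"rz": 0,"grip": 0},{"tx": 0,"ty": 0.97,"tz": 0.48,"rx": 0,"ry": 0,"rz": 0,"grip": 0},{"tx": 0,"ty": 0.8,"tz": 0.31,"rx": 0,"ry": 0,"rz": 0,"grip": 0},{"tx": 0,"ty": 0.73,"tz": 0.22,"rx": 0,"ry": 0,"rz": 0,"grip": 0},{"tx": 0,"ty": 0.53,"tz": 0.12,"rx": 0,"ry": 0,"rz": 0,"grip": 0},{"tx": 0,"ty": 0,"tz": 0,"rx": 0,"ry": 0,"rz": 0,"grip": 0}])

```text
t: 19.1
eef_pos: [433.1, 186.5, 72.7]
tcp_rot: [-1.57, 0.001, 1.448]
ft_force: [0.3, 0.1, 0.8]
opening: 0.008
```

```bash
python3 - <<'E'
from h import *
np.set_printoptions(precision=3,suppress=True)
p,r,s=cur();print(p,s['tcp_rot'],s['ft_force'],s['t'],C(.15))
grab('side','s18')
cv2.imwrite('pics/c31.png',cv2.resize(load('s18')['im'][90:200,250:360],None,fx=5,fy=5,interpolation=cv2.INTER_CUBIC))
p,r,s=cur();print(p)
e=C(0.)
plan([(C(.08),RH,2),(e,RH,3)],0)
E
```

```text
[433.063 186.503  72.689] [-1.57   0.001  1.448] [0.255 0.137 0.813] 19.1 [432.35  186.613  73.572]
[433.258 186.51   73.164]
{'ty': 0.35, 'tz': 0.11, 'grip': 0.0} 
{'ty': 0.36, 'tz': 0.11, 'rx': -0.001, 'grip': 0.0} 
{'ty': 0.29, 'tz': 0.03, 'grip': 0.0} 
{'ty': 0.28, 'tz': 0.03, 'grip': 0.0} 
{'ty': 0.29, 'tz': 0.02, 'grip': 0.0} 
end [430.275 186.872  57.466] [-1.571  0.     1.448]
```

View pics/c31.png

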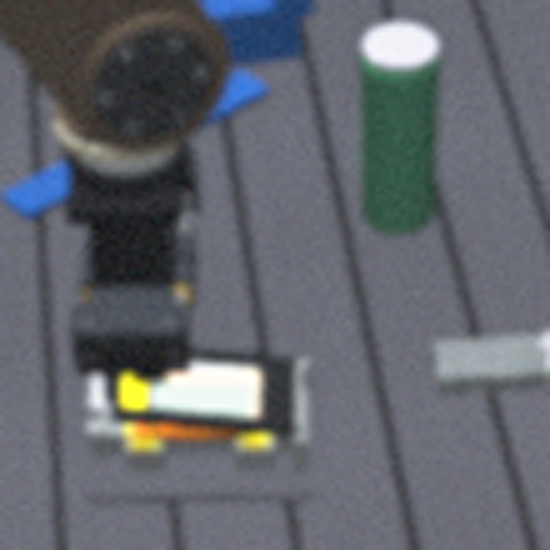

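move_arm(rows=[{"tx": 0,"ty": 0.35,"tz": 0.05,"rx": 0,"ry": 0,"rz": 0,"grip": 0},{"tx": 0,"ty": 0.35,"tz": 0.05,"rx": 0,"ry": 0,"rz": 0,"grip": 0},{"tx": 0,"ty": 0.3,"tz": 0,"rx": 0,"ry": 0,"rz": 0,"grip": 0},{"tx": 0,"ty": 0.3,"tz": 0,"rx": 0,"ry": 0,"rz": 0,"grip": 0},{"tx": 0,"ty": 0.25,"tz": 0,"rx": 0,"ry": 0,"rz": 0,"grip": 0},{"tx": 0,"ty": 0,"tz": 0,"rx": 0,"ry": 0,"rz": 0,"grip": 0},{"tx": 0,"ty": 0,"tz": 0,"rx": 0,"ry": 0,"rz": 0,"grip": 0}])

```text
t: 19.73
eef_pos: [432.3, 186.7, 58.0]
tcp_rot: [-1.571, 0.0, 1.448]
ft_force: [0.5, 0.0, 0.5]
opening: 0.007
```

move_arm(rows=[{"tx": 0,"ty": 0.15,"tz": 0,"rx": 0,"ry": 0,"rz": 0,"grip": 0},{"tx": 0,"ty": 0.1,"tz": 0,"rx": 0,"ry": 0,"rz": 0,"grip": 0},{"tx": 0,"ty": 0,"tz": 0,"rx": 0,"ry": 0,"rz": 0,"grip": 0},{"tx": 0,"ty": 0,"tz": 0,"rx": 0,"ry": 0,"rz": 0,"grip": 0}])

```text
t: 20.07
eef_pos: [432.4, 186.8, 56.8]
tcp_rot: [-1.572, -0.0, 1.448]
ft_force: [-7.5, -0.9, 23.7]
opening: 0.004
```

```bash
python3 - <<'E'
from h import *
np.set_printoptions(precision=3,suppress=True)
p,r,s=cur();print(p,s['tcp_rot'],s['ft_force'],s['t'],s['tau'])
grab('side','s19')
cv2.imwrite('pics/c32.png',cv2.resize(load('s19')['im'][140:200,250:310],None,fx=9,fy=9,interpolation=cv2.INTER_CUBIC))
E
```

```text
[432.423 186.763  56.79 ] [-1.572 -0.     1.448] [-7.456 -0.948 23.732] 20.0667 [ -0.541 -40.88  -11.332  -0.059  -1.479   0.008]
```

View pics/c32.png

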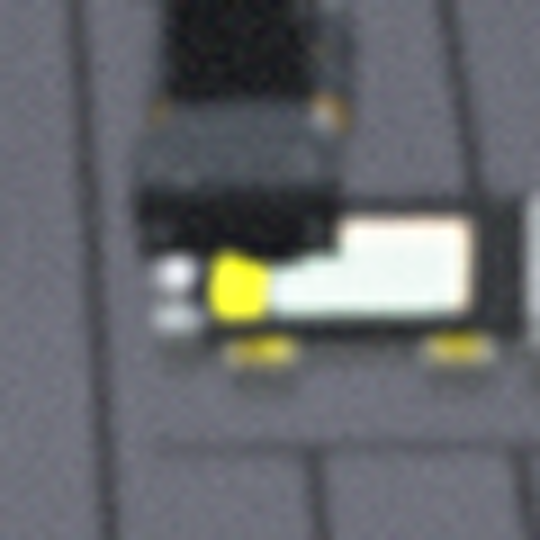

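The press reached a hard stop at 24 N with the cover level. I'll lift off and check that it stays shut.

move_arm(rows=[{"tx": 0,"ty": -0.3,"tz": 0,"rx": 0,"ry": 0,"rz": 0,"grip": 0},{"tx": 0,"ty": -1,"tz": 0,"rx": 0,"ry": 0,"rz": 0,"grip": 0},{"tx": 0,"ty": -3,"tz": 0,"rx": 0,"ry": 0,"rz": 0,"grip": 0},{"tx": 0,"ty": -3.5,"tz": 0,"rx": 0,"ry": 0,"rz": 0,"grip": 0},{"tx": 0,"ty": -3.5,"tz": 0,"rx": 0,"ry": 0,"rz": 0,"grip": 0},{"tx": 0,"ty": -3.5,"tz": 0,"rx": 0,"ry": 0,"rz": 0,"grip": 0},{"tx": 0,"ty": 0,"tz": 0,"rx": 0,"ry": 0,"rz": 0,"grip": 0},{"tx": 0,"ty": 0,"tz": 0,"rx": 0,"ry": 0,"rz": 0,"grip": 0},{"tx": 0,"ty": 0,"tz": 0,"rx": 0,"ry": 0,"rz": 0,"grip": 0}])

```text
t: 20.87
eef_pos: [432.1, 186.6, 203.0]
tcp_rot: [-1.571, 0.0, 1.448]
ft_force: [-0.1, -0.2, 0.5]
opening: 0.005
```

```bash
python3 - <<'E'
from h import *
np.set_printoptions(precision=3,suppress=True)
p,r,s=cur();print(p,s['tcp_rot'],s['ft_force'],s['t'])
grab('side','s20');grab('wrist','w20');grab('scene','sc20')
a=cv2.resize(load('s20')['im'][140:200,250:310],None,fx=6,fy=6,interpolation=cv2.INTER_CUBIC)
b=cv2.resize(load('w20')['im'][70:270,210:410],(360,360),interpolation=cv2.INTER_CUBIC)
cv2.imwrite('pics/c33.png',np.hstack([a,b]))
z=load('s20')
for u,v in [(277,171),(295,168),(304,170),(276,168)]: print((u,v),pt(z,u,v))
cv2.imwrite('pics/c34.png',cv2.resize(load('sc20')['im'][130:330,130:530],None,fx=2,fy=2,interpolation=cv2.INTER_CUBIC))
E
```

```text
[432.056 186.583 203.041] [-1.571  0.     1.448] [-0.113 -0.23   0.468] 20.8667
(277, 171) [424.631 176.003  40.986]
(295, 168) [484.897 185.772  37.52 ]
(304, 170) [513.343 170.928  38.412]
(276, 168) [422.338 191.728  40.282]
```

View pics/c33.png

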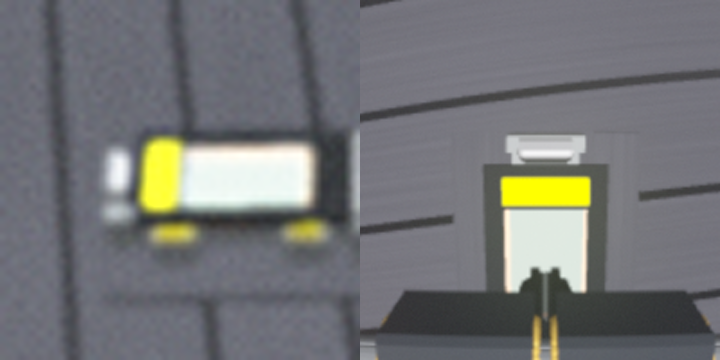

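View pics/c34.png

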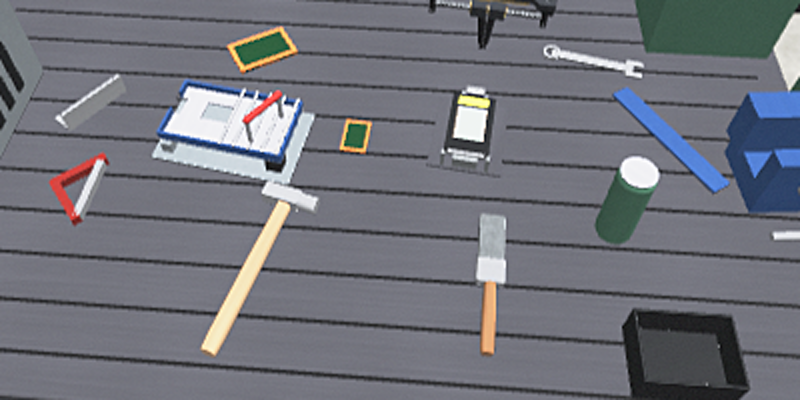

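```bash
python3 - <<'E'
from h import *
print(env.job_done(), env.state()['t'])
E
```

```text
the job is handed in; nothing more can be done
the job is handed in; nothing more can be done
```

The filter plate is in the holder's pocket with the cover shut over it, and I handed the job in about 21 s into the 64 s. No verdict was reported.

- **Tray:** I tipped it by the red handle to about 0.6 rad. The plate started sliding between 0.4 and 0.52 rad and ended against both walls of the pick-up corner. I then lowered the tray and let go.
- **Plate:** I gripped it through the cut-outs at 55.6 mm opening, which fits the 56 mm plate. It was released in the pocket with a gap to the yellow stops all round, and all three cameras then showed it lying flat.
- **Cover:** I swung it shut from behind and pressed until it met a hard stop at about 24 N. It was still shut about 0.7 s after I lifted off, with the gripper clear and no contact force.

**Last checks:**
- **Seen:** the last pictures show the tray down and the other things on the bench apparently where they were at the start. I checked those by eye, not by measuring.
- **Cover angle:** the depth readings put the strip end of the cover 2–3 mm higher than the hinge end. That could be depth error or a raised strip, but taken at face value it is about 0.03 rad, right at the limit. I relied on the hard stop and on the cover staying shut.
- **Plate under the cover:** the window showed plain white in the last pictures, so I couldn't confirm the plate through it.

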